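# Load the lever beam, jack up its marked end and hold it there

## Robot

A 6-joint arm with a two-finger parallel gripper is mounted at the origin on a cart in front of the work surface, level with it; the furniture and walls round the work are solid. World frame = base frame: x ahead of the robot, y to its left, z up, the work surface at z = 0. Lengths are in m, angles in rad, forces in N, time in s.
With the tool pointing down it reaches from about 0.3 to 0.775 m from the base axis. Payload 14.6 kg.
Tool frame: the origin (TCP) lies at the very end of the fingers, on their centre line; the grasp point (between the pads) lies 19 mm behind it (pinch_z is the distance from the TCP to the grasp point, in m); z points along the fingers, y is the direction in which the jaws open and shut (so a half turn about z gives the same grasp; the last joint's range is limited). The gripper opens to 94 mm and grips with 3 to 60 N. Pads are 16 mm wide; open, the fingers measure 119 mm over their backs; the gripper's body (75 mm by 177 mm) begins 78 mm behind the grasp point.
Start: joints at [1.167, 0.3, 1.521, -0, 1.321, -0.067], TCP at [0.182, 0.519, 0.205] pointing down, gripper open.
Joint ranges: [-3.03, 3.03], [-0.79, 2.21], [0.23, 2.52], [-1.04, 4.18], [0, 3.07], [-2.55, 2.55]. Speed limits (rad/s): [2.22, 2.22, 2.57, 3.14, 3.14, 3.14].

## Interface

Orientations are given as [roll, pitch, yaw] about the fixed x, y, z axes, in that order (R = Rz(yaw) Ry(pitch) Rx(roll)).
In Python, from station import get_obs, camera, hand_in, pinch_z gives the robot as it stands.
- The arm moves only by the tool servo_tool, never from a script. Its argument "moves" is a list that holds one entry, the list of rows, each a list of 7 numbers: the turn, a rotation vector about the tool's x, y, z normalised to -1 to 1, where 1 is pi/2 rad, then the shift along the tool's x, y, z normalised to -1 to 1, where 1 is 500 mm, then the closure, from 0 (fully open) to 1 (shut). In form: [[[rx, ry, rz, x, y, z, hand], ...]]. A call has 1 to 12 rows; each row is the pose to reach, as a shift and turn from the pose measured when the call began, along the tool's axes at that moment; what a row does not reach only later rows make up. A row lasts 1/12 s, in which the tool goes at most 41.7 mm and 7.16 degrees, less where a joint would pass 70% of its speed; a pose out of reach is approached as far as the arm can. A call with a number of a shift or a turn outside -1 to 1 is refused whole. A call with a gripper value outside its range is refused whole. The fingers move at their own pace and stop on an object; "squeeze" is the grip in N (left out, the last holds). Time passes only in rows, so rows that repeat a pose let the fingers close. It gives the time, the measured TCP pose, the force and the opening at its end, in the units of the state.
- get_obs(): the state, without advancing time (a new reading comes with each control period).
- camera(name): name is "scene" or "top" or "wrist"; returns a dict with "color" (400x640x3 uint8, red, green, blue), "intrinsics" (3x3 intrinsics, pixels), "rvec" (rotation vector, rad) and "tvec" (3), from world to camera coordinates, as OpenCV has them. Camera axes: x right, y down, z forward; pixel columns grow to the right and rows downward; lengths in m; the calibration is good to about 2 mm. A picture is of the moment at which its call begins. There is no depth.
- hand_in(): hands the job in, once; it reports no verdict.
The state is a dict: "time_s": time; "qpos": joint angles; "joint_vel": joint speeds; "tau": joint torques, N m; "ee_pos": TCP position; "eef_rot": TCP orientation; "force": force on the tool from outside, world axes, zero at the start; "moment": the same for the moment, N m; "grip_width": finger opening in m.
Only numpy, scipy, OpenCV 4.12 (cv2) and the standard library are available. Lean on these libraries where they do the work, as an engineer would, in place of code of your own. Each camera call takes 0.05 s, during which the arm holds its last target.

## Task

Hang the brass yoke weight over the steel rod of the lever beam, between the two black collars, and let go of it. Then set the toe jack on the worktop with its round saddle squarely under the lift pad at the orange-marked free end of the beam, let go, and pump its red handle: one trial stroke all the way down, let it come all the way back up, then press it all the way down again and finish while still holding the handle down, with the jack alone carrying the raised, loaded beam. Never push the beam itself by hand, do not tip the jack over, and leave the small beaker alone.

Things in the scene. Friction and masses are not known exactly. Their poses are not given: they have to be found in the camera images.
- rig: fixed lever-beam rig; origin on the worktop, below the middle of the stretch of rod between the collars. Its +y axis points along the rod towards the grey hinge pedestal (hinge axis 180 mm along +y, 90 mm up; pedestal 110 mm high, base 90 mm wide, reaching from +80 to +230 mm); its -y axis points to the free end with the orange-topped lift pad, 150 mm along -y. The worktop under the rod from +80 mm to the free end and beyond is empty
- rod_mid (a point): middle of the stretch of rod between the collars, on the rod's axis (moves with the beam); 90 mm above the worktop at rest. Rod: steel, 12 mm thick, level at rest. Black collars, 22 mm across, 10 mm wide, centred 70 mm to either side. y axis along the rod towards the hinge
- lift_pad (a point): centre of the flat underside of the lift pad, a steel disc 28 mm across under the free end of the beam; 72 mm above the worktop at rest. Above it an orange disc 32 mm across marks the place, its top 33 mm above the underside. It is 330 mm from the hinge axis
- beam (a joint): lift angle of the beam (rad): 0 resting level on its stop, grows as the free end rises (limit 0.2); the jack at full stroke lifts it to about 0.075. The beam weighs 0.7 kg and falls back by its own weight
- jack_grip (a point): centre of the grip of the black carry block on top of the jack's blue column: 128 mm above the jack's underside. The block is 24 mm wide (x) by 26 mm (y), from 106 to 145 mm height; below it the column is 36 by 32 mm. Axes are the jack's: x across, +y towards the saddle, -y towards the handle. Jack: 0.9 kg, grey base plate 86 mm wide, 8 mm thick, reaching 95 mm to +y and 165 mm to -y of the column; standing loose
- saddle_top (a point): centre of the top of the round black saddle, 56 mm across, 62 mm from the column's axis along the jack's +y; top 52 mm above the jack's underside with the handle up (20 mm lower than the lift pad at rest), 8 mm disc on a toe; it rises 45 mm over the full handle stroke, in proportion to the handle angle
- handle_pivot (a point): pivot of the pump handle on the jack's column, 26 mm to -y of the column's axis and 80 mm above the jack's underside; axes are the jack's
- handle_pad (a point): centre of the top face of the red grip at the end of the pump handle; grip 28 mm wide, 60 mm long, 14 mm thick. It lies 130 mm out along the lever from the pivot, 7 mm above the lever's midline; at rest the lever slopes up by 0.5 rad, at full stroke down by 0.3 rad; the handle plane is the jack's y-z plane. At full stroke the face's centre is about 48 mm above the worktop
- handle (a joint): pump handle angle (rad): 0 up, 0.8 fully down at its stop. A spring returns it to 0; pressing it fully down at the grip takes about 6 N unloaded, about 9 N under the loaded beam
- saddle (a joint): height of the saddle above its lowest position (m), 0 to 0.045, driven by the handle
- yoke_grip (a point): grip point in the black fin on top of the yoke weight, 88 mm above the undersides of its legs when it stands; fin 12 mm thick (x), 36 mm long (y), from 65 to 106 mm height. Yoke: brass upside-down U, 0.25 kg, 48 mm wide (x), 40 mm long (y), two legs 10 mm thick and 55 mm long with a 28 mm gap between them, the gap running along y. The yoke starts standing upright on its legs
- yoke_seat (a point): middle of the underside of the yoke's bridge, which rests on the rod when hung (33 mm below yoke_grip); same axes as yoke_grip
- beaker: small glass beaker, 53 mm wide, 68 mm high, origin under its centre; not to be disturbed

How it is judged:
On the way, in this order (a step that is already met when the one before it is completed fails the run):
1. the yoke hangs on the rod between the collars, let go (y of yoke_seat in the frame of rod_mid between -0.05 and 0.05 m and x of yoke_seat in the frame of rod_mid between -0.012 and 0.012 m and z of yoke_seat in the frame of rod_mid between 0.002 and 0.012 m and angle between yoke_grip's own z axis and vertical below 0.3 rad and contact force between the fingers and yoke below 0.2 N), for 0.2 s.
2. the jack stands let go with its saddle under the lift pad, handle up (horizontal distance between saddle_top and lift_pad below 0.015 m and value of joint handle below 0.1 rad and height (world z) of jack_grip below 0.131 m and angle between jack_grip's own z axis and vertical below 0.05 rad and contact force between the fingers and jack below 0.2 N), for 0.2 s.
3. trial stroke: handle fully down, beam lifted by the jack (value of joint handle above 0.7 rad and value of joint beam above 0.05 rad), for 0.1 s.
4. handle back up, beam back on its stop (value of joint handle below 0.1 rad and value of joint beam below 0.01 rad), for 0.1 s.
At the end, for the whole second after the job is handed in: In the last second: hand presses handle (>1.5 N) beyond 0.7 rad; beam steady above 0.05 rad, carried by the jack (>1.5 N), not the hand; saddle centred within 15 mm of the pad; jack flat on worktop; yoke hung on the rod within 50 mm of mid-rod, seat 2-12 mm over its axis, tilt <0.3 rad, untouched (all of step 1 and all of step 3 and velocity of joint beam between -0.05 and 0.05 rad/s and horizontal distance between saddle_top and lift_pad below 0.015 m and angle between jack_grip's own z axis and vertical below 0.05 rad and height (world z) of jack_grip below 0.131 m and contact force between the fingers and handle above 1.5 N and contact force between jack and beam above 1.5 N and contact force between each of the arm, the fingers and beam below 0.5 N); the arm keeps its last pose, push and grip.
It fails at once if the beam pushed by the hand or arm (contact force between any of the fingers, the arm and beam above 6 N).
It fails at once if the jack tipped over (angle between jack_grip's own z axis and vertical above 0.5 rad).
It fails at once if the beaker disturbed (distance of beaker from where it was at the start of the episode above 0.03 m).
It also fails if it takes over 72 s, if anything falls off the work surface, if the arm or the gripper's body presses on something with over 40 N, if the wrist force passes 120 N, or if a joint passes its speed limit or range.

## Working session

There is one attempt and no reset: what is moved stays moved. The work goes in short steps, Python scripts to look and compute and a tool call to move; the robot and the scene stay as the last step left them, time stands still between calls to the robot, and variables do not carry over. Pictures are saved under pics/ and viewed, and the job is handed in when it is done.

Besides the shell and the picture viewer there is one more tool, called after "Call:" by a JSON object that holds its "name" and its "arguments". servo_tool: Moves the arm, as the interface text tells. Scaled input: -1 to 1 covers 500 mm each way for a shift and pi/2 rad each way for a turn. Its arguments: {"type":"object","properties":{"moves":{"type":"array"},"squeeze":{"type":"number"}},"required":["moves"]}

```bash
ls; mkdir -p pics; python3 - <<'E'
from station import *
import cv2,pickle
o=get_obs();print(o,pinch_z)
d={}
for n in("scene","top"):
    c=camera(n);d[n]=c;cv2.imwrite(f"pics/{n}0.png",c["color"][:,:,::-1]);print(n,c["intrinsics"],c["rvec"],c["tvec"])
pickle.dump(d,open("c0.pkl","wb"))
E
```

```text
pics
{'time_s': 0.0, 'qpos': array([ 1.16740971e+00,  3.00456895e-01,  1.52157108e+00, -2.23546708e-05,
        1.32070003e+00, -6.65909004e-02]), 'joint_vel': array([ 1.04343377e-03,  4.96726192e-04,  7.56171901e-04, -8.76777786e-05,
        4.98818942e-04, -2.13298441e-03]), 'tau': array([ 6.77444186e-04, -5.31812632e+01, -3.52731407e+01,  7.08115473e-02,
        2.43827188e-02, -1.06435341e-04]), 'ee_pos': array([0.18165714, 0.51886001, 0.20489835]), 'eef_rot': array([-3.14045838e+00, -5.39430486e-05,  2.80480245e+00]), 'force': array([-0.05708318,  0.25574122,  0.14170155]), 'moment': array([-0.02207166,  0.00948911,  0.03040379]), 'grip_width': 0.09457458124986394} 0.0188
scene [[411.28581988   0.         317.48963889]
 [  0.         411.28581988 208.81411486]
 [  0.           0.           1.        ]] [ 2.27609039 -0.6302369   0.271397  ] [-0.54216354  0.27942057  1.09305541]
top [[420.54483265   0.         315.07671513]
 [  0.         420.54483265 196.77715015]
 [  0.           0.           1.        ]] [ 2.16751343 -2.11462739  0.17015976] [-0.08394257  0.61249388  1.57336359]
```

View pics/scene0.png

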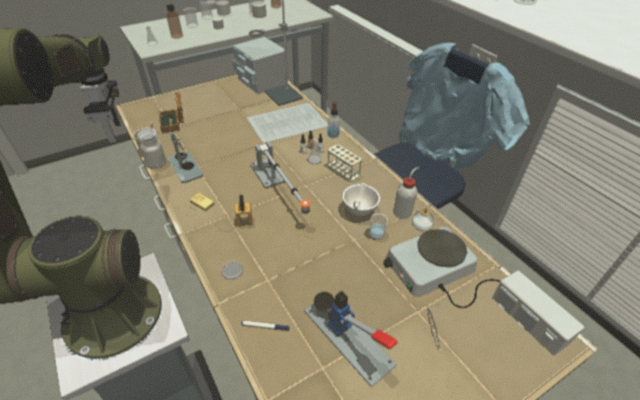

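View pics/top0.png

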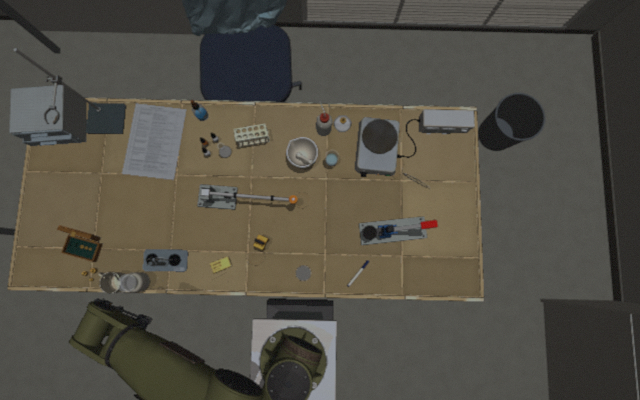

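```bash
cat > h.py <<'E'
import pickle,cv2,numpy as np
def P(c,X):
    return cv2.projectPoints(np.array(X,float).reshape(-1,3),c["rvec"],c["tvec"],c["intrinsics"],None)[0].reshape(-1,2)
def U(c,u,v,z):
    R=cv2.Rodrigues(c["rvec"])[0];t=np.array(c["tvec"]).ravel()
    d=R.T@np.linalg.solve(c["intrinsics"],[u,v,1.]);o=-R.T@t
    return o+d*(z-o[2])/d[2]
def crop(c,x0,y0,x1,y1,s,fn):
    cv2.imwrite(fn,cv2.resize(c["color"][y0:y1,x0:x1,::-1],None,fx=s,fy=s,interpolation=cv2.INTER_CUBIC))
E
python3 - <<'E'
from h import *
d=pickle.load(open("c0.pkl","rb"))
crop(d["top"],190,170,320,270,6,"pics/ta.png")
crop(d["top"],340,190,470,270,6,"pics/tb.png")
crop(d["scene"],220,130,350,230,6,"pics/sa.png")
crop(d["scene"],290,270,420,390,5,"pics/sb.png")
for p,z in (((205,196),.11),((293,199),.105),((370,233),.052),((390,231),.145),((430,225),.14),((261,242),.08),((331,159),.06)): print(p,U(d["top"],*p,z))
E
```

```text
(205, 196) [0.59733614 0.33884864 0.11      ]
(293, 199) [0.5950092 0.0130186 0.105    ]
(370, 233) [ 0.47979992 -0.28065554  0.052     ]
(390, 231) [ 0.4818697  -0.33985316  0.145     ]
(430, 225) [ 0.50742725 -0.48492544  0.14      ]
(261, 242) [0.43435823 0.1278569  0.08      ]
(331, 159) [ 0.76248618 -0.12697126  0.06      ]
```

View pics/ta.png

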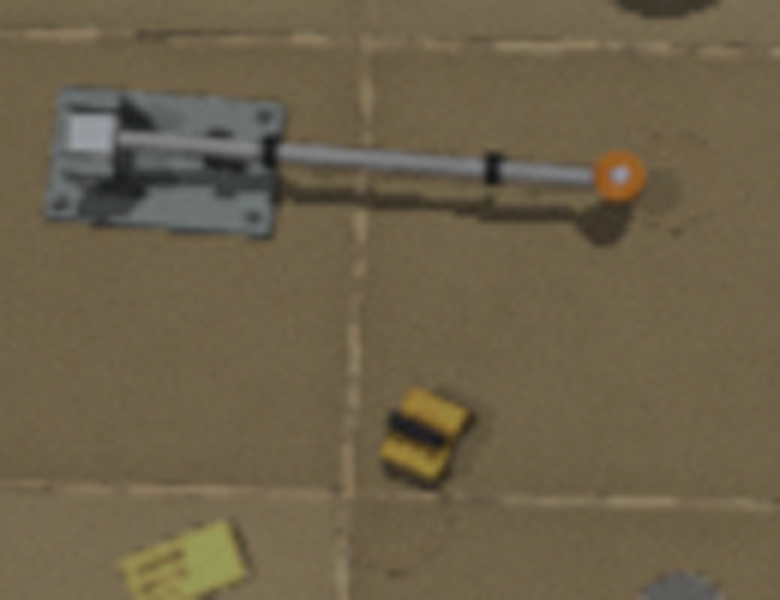

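View pics/tb.png

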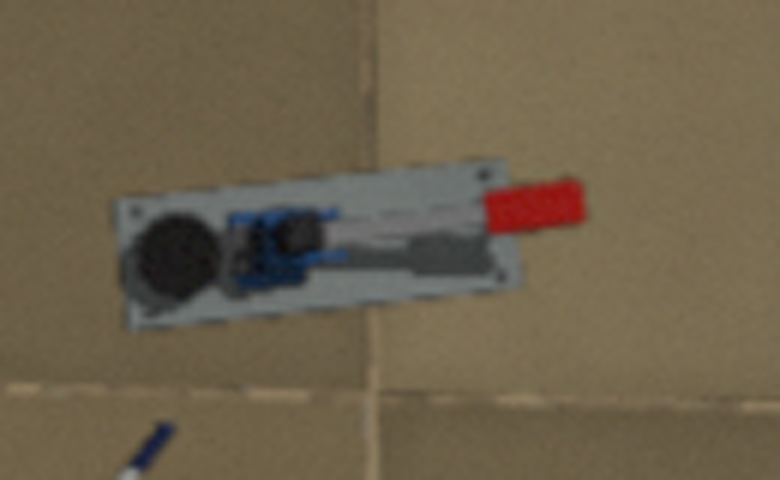

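View pics/sa.png

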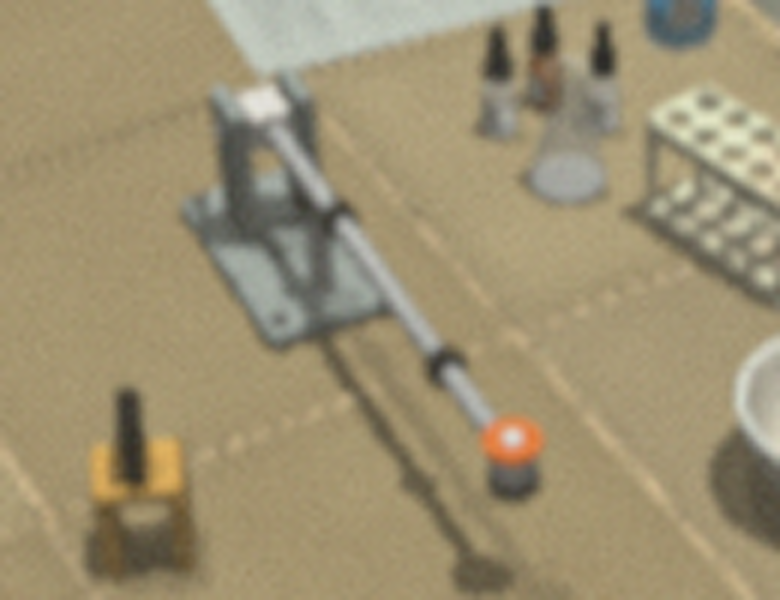

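View pics/sb.png

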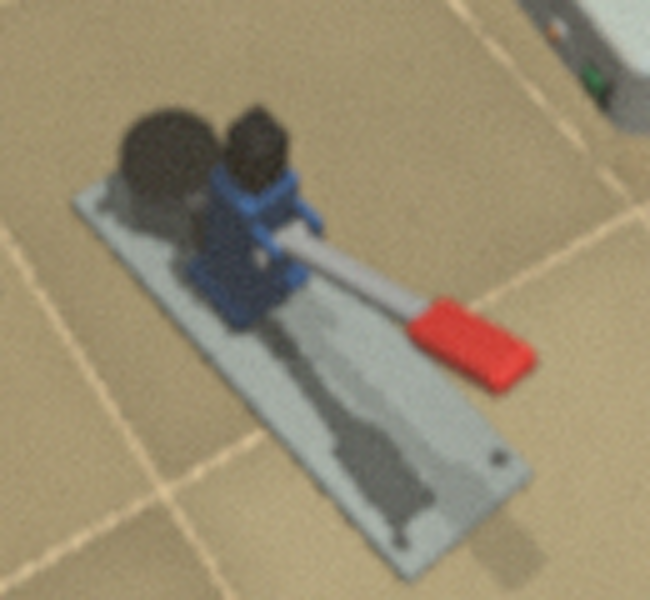

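```bash
cat > fit.py <<'E'
from h import *
from scipy.optimize import least_squares
def W(p,X):
    x,y,a=p;X=np.array(X,float);c,s=np.cos(a),np.sin(a)
    return np.c_[x+c*X[:,0]-s*X[:,1],y+s*X[:,0]+c*X[:,1],X[:,2]]
def fit(cams,obs,p0):  # obs: list (cam, X, uv)
    def r(p):return np.concatenate([(P(cams[n],W(p,[X]))[0]-uv) for n,X,uv in obs])
    s=least_squares(r,p0,loss="soft_l1");print(np.round(s.x,4));print(np.round(r(s.x).reshape(-1,2),1).tolist());return s.x
E
python3 - <<'E'
from fit import *
d=pickle.load(open("c0.pkl","rb"))
ta=lambda u,v:("top",np.array([190+(u+.5)/6-.5,170+(v+.5)/6-.5]))
tb=lambda u,v:("top",np.array([340+(u+.5)/6-.5,190+(v+.5)/6-.5]))
sa=lambda u,v:("scene",np.array([220+(u+.5)/6-.5,130+(v+.5)/6-.5]))
sb=lambda u,v:("scene",np.array([290+(u+.5)/5-.5,270+(v+.5)/5-.5]))
def o(f,u,v,X):
    n,uv=f(u,v);return(n,np.array(X)/1000.,uv)
print("rig");rig=fit(d,[o(ta,620,174,[0,-150,105]),o(ta,493,168,[0,-70,92]),o(ta,268,152,[0,70,92]),
 o(sa,512,438,[0,-150,105]),o(sa,445,363,[0,-70,90]),o(sa,338,218,[0,70,90])],[.595,.16,0])
print("yoke");yo=fit(d,[o(ta,393,420,[0,18,106]),o(ta,443,438,[0,-18,106]),o(ta,418,390,[24,20,65]),o(ta,470,412,[24,-20,65]),o(ta,380,455,[-24,20,65]),o(ta,432,482,[-24,-20,65]),
 o(sa,128,392,[0,0,106]),o(sa,92,470,[-24,-20,65]) ],[.434,.128,-.38])
print("jack");ja=fit(d,[o(tb,115,200,[43,95,8]),o(tb,128,328,[-43,95,8]),o(tb,503,160,[43,-165,8]),o(tb,521,285,[-43,-165,8]),
 o(tb,177,255,[0,62,52]),o(tb,300,233,[0,0,145]),
 o(sb,73,202,[-43,95,8]),o(sb,408,578,[-43,-165,8]),o(sb,532,478,[43,-165,8]),o(sb,170,152,[0,62,52]),o(sb,258,110+25,[0,0,145])],[.48,-.34,0])
pickle.dump((rig,yo,ja),open("poses.pkl","wb"))
print(W(rig,[[0,-.15,.072]]),W(ja,[[0,.062,.05],[0,-.137,.148]]))
E
```

```text
rig
[ 0.6047  0.1648 -0.0515]
[[-0.4, -0.1], [-0.4, -0.2], [-0.1, -0.4], [0.1, 0.2], [-0.0, 0.8], [-0.1, 0.7]]
yoke
[ 0.4369  0.1324 -0.4401]
[[-0.5, -0.9], [-0.1, 0.6], [-0.7, -1.2], [0.1, -0.1], [-0.3, -0.6], [0.5, -0.2], [-0.3, 3.4], [-0.6, 4.9]]
jack
[ 0.4918 -0.3401  0.1284]
[[-0.5, -0.2], [-0.0, 0.4], [0.5, -0.4], [0.7, 0.6], [0.4, -0.2], [0.5, -0.2], [-1.0, -0.5], [-0.3, 1.4], [0.8, -0.9], [0.2, -0.0], [-0.2, -1.0]]
[[0.59697823 0.0149985  0.072     ]] [[ 0.48382059 -0.27857813  0.05      ]
 [ 0.50929963 -0.47594028  0.148     ]]
```

```bash
cat > plan.py <<'E'
import sys,numpy as np
from station import get_obs
from scipy.spatial.transform import Rotation as R
def plan(pos,yaw,roll=np.pi,pitch=0):
    o=get_obs();R0=R.from_euler('xyz',o["eef_rot"]);R1=R.from_euler('xyz',[roll,pitch,yaw])
    rv=(R0.inv()*R1).as_rotvec()/(np.pi/2);s=R0.inv().apply(np.array(pos)-o["ee_pos"])/.5
    print(np.round(rv,4).tolist(),np.round(s,4).tolist())
if __name__=="__main__":
    a=[float(x) for x in sys.argv[1:]];plan(a[:3],a[3])
E
python3 plan.py .437 .132 .25 1.13
python3 plan.py .40 .132 .25 1.4
```

```text
[-0.0005, 0.0005, 1.0662] [-0.7377, -0.5617, -0.0896]
[-0.0006, 0.0004, 0.8943] [-0.6678, -0.5861, -0.0895]
```

Call:
{"name": "servo_tool", "arguments": {"moves": [[[0, 0, 1, -0.738, -0.562, -0.09, 0], [0, 0, 1, -0.738, -0.562, -0.09, 0], [0, 0, 1, -0.738, -0.562, -0.09, 0], [0, 0, 1, -0.738, -0.562, -0.09, 0], [0, 0, 1, -0.738, -0.562, -0.09, 0], [0, 0, 1, -0.738, -0.562, -0.09, 0], [0, 0, 1, -0.738, -0.562, -0.09, 0], [0, 0, 1, -0.738, -0.562, -0.09, 0], [0, 0, 1, -0.738, -0.562, -0.09, 0], [0, 0, 1, -0.738, -0.562, -0.09, 0], [0, 0, 1, -0.738, -0.562, -0.09, 0], [0, 0, 1, -0.738, -0.562, -0.09, 0]]]}}

```text
time_s: 1.1
ee_pos: [0.4393, 0.1276, 0.2505]
eef_rot: [3.141, 0.002, 1.295]
force: [-0.4, 1.2, 0.2]
grip_width: 0.0937
```

```bash
python3 plan.py .437 .132 .25 1.13
```

```text
[0.0005, 0.0009, 0.1049] [0.0072, -0.0068, 0.001]
```

Call:
{"name": "servo_tool", "arguments": {"moves": [[[0, 0, 0.105, 0.0072, -0.0068, 0.001, 0], [0, 0, 0.105, 0.0072, -0.0068, 0.001, 0], [0, 0, 0.105, 0.0072, -0.0068, 0.001, 0]]]}}

```text
time_s: 1.35
ee_pos: [0.437, 0.1317, 0.2497]
eef_rot: [3.141, 0.002, 1.127]
force: [-0.1, 0.8, 0.4]
grip_width: 0.0937
```

```bash
python3 - <<'E'
from station import *
import cv2,pickle
d={}
for n in("wrist","scene"):
    c=camera(n);d[n]=c;cv2.imwrite(f"pics/{n}1.png",c["color"][:,:,::-1])
print(get_obs()["ee_pos"],get_obs()["eef_rot"]);print(d["wrist"])
pickle.dump(d,open("c1.pkl","wb"))
E
```

```text
[0.43684556 0.13201472 0.24981163] [3.14102826e+00 1.61277713e-03 1.13225007e+00]
{'color': array([[[147, 144, 134],
        [146, 144, 132],
        [147, 144, 134],
        ...,
        [222, 207, 174],
        [233, 222, 191],
        [228, 218, 186]],

       [[147, 143, 134],
        [144, 140, 131],
        [144, 141, 131],
        ...,
        [227, 213, 177],
        [234, 221, 189],
        [234, 225, 196]],

       [[144, 141, 130],
        [144, 142, 131],
        [142, 140, 129],
        ...,
        [221, 200, 168],
        [234, 220, 187],
        [234, 224, 193]],

       ...,

       [[ 28,  31,  28],
        [ 30,  28,  30],
        [ 23,  25,  26],
        ...,
        [ 26,  25,  26],
        [ 23,  22,  24],
        [ 25,  24,  28]],

       [[ 27,  25,  28],
        [ 25,  23,  25],
        [ 25,  31,  30],
        ...,
        [ 22,  26,  25],
        [ 29,  28,  30],
        [ 33,  31,  30]],

       [[ 26,  31,  29],
        [ 19,  24,  23],
        [ 22,  18,  18],
        ...,
        [ 27,  24,  24],
        [ 27,  26,  31],
        [ 33,  30,  34]]], shape=(400, 640, 3), dtype=uint8), 'intrinsics': array([[298.34553535,   0.        , 321.78186071],
       [  0.        , 298.34553535, 200.50886005],
       [  0.        ,   0.        ,   1.        ]]), 'rvec': array([-2.81904752,  0.63763593,  0.08179841]), 'tvec': array([-0.33876969,  0.25921322,  0.51170463])}
```

View pics/wrist1.png

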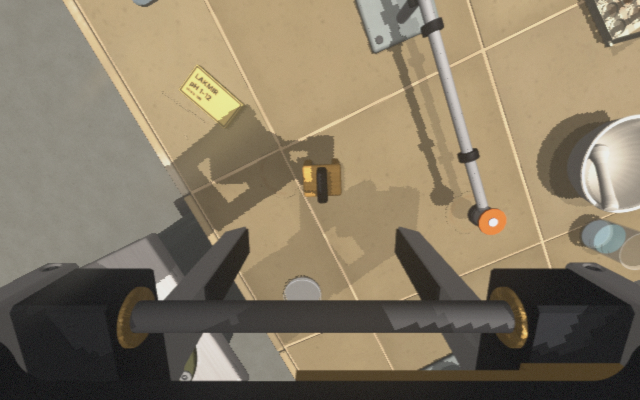

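```bash
python3 - <<'E'
from fit import *
d=pickle.load(open("c1.pkl","rb"))
rig,yo,ja=pickle.load(open("poses.pkl","rb"))
c=d["wrist"];crop(c,280,140,370,220,8,"pics/wy.png")
for X in([0,18,106],[0,-18,106],[24,20,65],[24,-20,65],[-24,20,65],[-24,-20,65]):
    print(X,(P(c,W(yo,[np.array(X)/1000]))[0]-[280,140])*8)
crop(c,360,0,520,240,3.2,"pics/wr.png")
E
```

```text
[0, 18, 106] [323.56474819 273.71596023]
[0, -18, 106] [325.06069043 526.92055594]
[24, 20, 65] [481.1505882  215.01622698]
[24, -20, 65] [478.3825199 467.8988988]
[-24, 20, 65] [168.00698492 216.49841001]
[-24, -20, 65] [173.68902177 469.31160684]
```

View pics/wy.png

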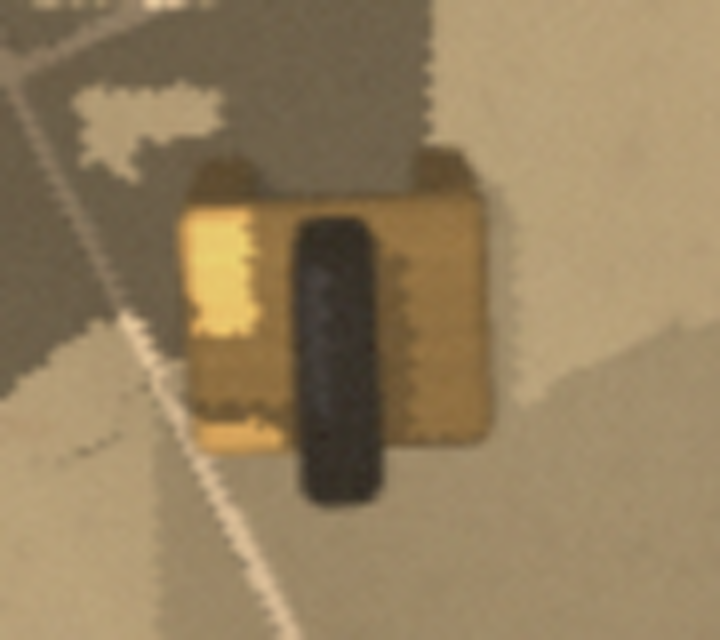

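View pics/wr.png

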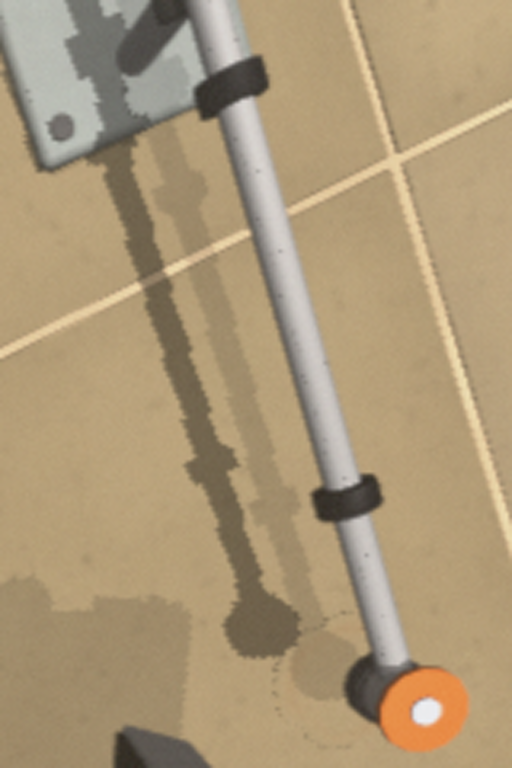

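```bash
python3 - <<'E'
from fit import *
d=pickle.load(open("c0.pkl","rb"));d["wrist"]=pickle.load(open("c1.pkl","rb"))["wrist"]
def mk(n,x,y,s):
    return lambda u,v,X:(n,np.array(X)/1000.,np.array([x+(u+.5)/s-.5,y+(v+.5)/s-.5]))
wy=mk("wrist",280,140,8);wr=mk("wrist",360,0,3.2);ta=mk("top",190,170,6);sa=mk("scene",220,130,6)
print("yoke");Y=[wy(183,208,[-24,20,65]),wy(487,198,[24,20,65]),wy(490,440,[24,-20,65]),wy(195,455,[-24,-20,65]),wy(302,500,[-6,-18,106]),wy(380,500,[6,-18,106]),wy(298,222,[-6,18,65]),wy(374,222,[6,18,65])]
yw=fit(d,Y,[.434,.128,-.38])
print("rig wrist only");R=[wr(424,710,[0,-150,105]),wr(347,498,[0,-70,90]),wr(233,88,[0,70,90])]
fit(d,R,[.6,.16,0])
print("both");rb=fit(d,R+[ta(620,174,[0,-150,105]),ta(493,168,[0,-70,92]),ta(268,152,[0,70,92]),
 sa(512,438,[0,-150,105]),sa(445,363,[0,-70,90]),sa(338,218,[0,70,90])],[.595,.16,0])
pickle.dump((rb,yw),open("p2.pkl","wb"))
E
```

```text
yoke
[ 0.4396  0.1346 -0.4133]
[[-0.7, -0.5], [0.5, -0.5], [0.6, 1.0], [-0.6, 0.3], [-0.2, 1.3], [0.7, 0.9], [-0.3, -1.1], [-0.0, -1.4]]
rig wrist only
[ 0.6076  0.164  -0.0615]
[[0.1, 0.2], [-0.1, -0.1], [0.0, -0.0]]
both
[ 0.6073  0.1642 -0.0611]
[[-0.2, 0.1], [-0.4, -0.2], [-0.4, -0.0], [-0.3, -0.4], [-0.2, -0.7], [0.1, -1.2], [0.5, 0.2], [0.6, 0.7], [0.8, 0.5]]
```

```bash
python3 plan.py .4393 .1344 .070 1.158
```

```text
[0.0003, 0.001, -0.0164] [0.007, 0.0022, 0.3596]
```

Call:
{"name": "servo_tool", "arguments": {"moves": [[[0, 0.001, -0.0164, 0.007, 0.0022, 0.08, 0], [0, 0.001, -0.0164, 0.007, 0.0022, 0.16, 0], [0, 0.001, -0.0164, 0.007, 0.0022, 0.24, 0], [0, 0.001, -0.0164, 0.007, 0.0022, 0.3, 0], [0, 0.001, -0.0164, 0.007, 0.0022, 0.34, 0], [0, 0.001, -0.0164, 0.007, 0.0022, 0.36, 0], [0, 0.001, -0.0164, 0.007, 0.0022, 0.36, 0]]]}}

```text
time_s: 2.03
ee_pos: [0.4384, 0.1344, 0.0683]
eef_rot: [-3.14, 0.002, 1.16]
force: [-0.5, 0.4, 0.4]
grip_width: 0.094
```

Call:
{"name": "servo_tool", "arguments": {"moves": [[[0, 0, 0, 0, 0, 0, 1], [0, 0, 0, 0, 0, 0, 1], [0, 0, 0, 0, 0, 0, 1], [0, 0, 0, 0, 0, 0, 1], [0, 0, 0, 0, 0, 0, 1], [0, 0, 0, 0, 0, 0, 1], [0, 0, 0, 0, 0, 0, 1], [0, 0, 0, 0, 0, 0, 1]]], "squeeze": 15}}

```text
time_s: 2.7
ee_pos: [0.4384, 0.1344, 0.0684]
eef_rot: [-3.14, 0.002, 1.16]
force: [0.2, -0.4, -1.0]
grip_width: 0.0442
```

```bash
python3 - <<'E'
from station import *
from h import *
c=camera("wrist");cv2.imwrite("pics/w2.png",c["color"][:,:,::-1]);o=get_obs();print(o["ee_pos"],o["eef_rot"],o["force"],o["grip_width"])
E
python3 plan.py .4393 .1344 .19 1.158;python3 plan.py .6073 .1642 .19 1.51
```

```text
[0.43839821 0.13439389 0.06830191] [-3.13962318e+00  1.90611855e-03  1.15983920e+00] [ 1.07136219 -0.29565791  0.84973844] 0.04011818739394356
[-0.0013, 0.0012, 0.0012] [0.0003, 0.0012, -0.2434]
[-0.0015, 0.001, -0.2229] [0.1891, 0.2854, -0.2443]
```

View pics/w2.png

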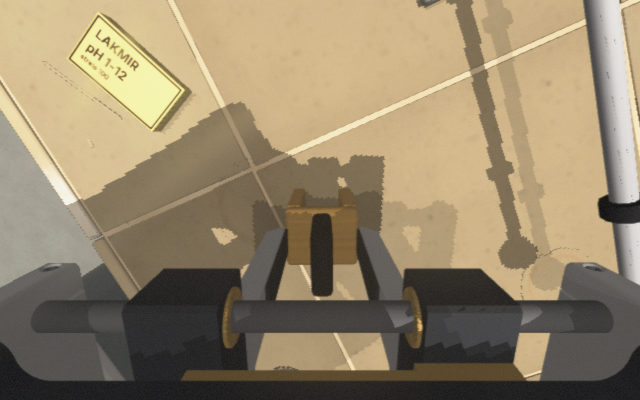

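Call:
{"name": "servo_tool", "arguments": {"moves": [[[0, 0, 0, 0, 0, 0, 1], [0, 0, 0, 0, 0, 0, 1], [0, 0, 0, 0, 0, 0, 1], [0, 0, 0, 0, 0, 0, 1], [0, 0, 0, 0, 0, 0, 1], [0, 0, 0, 0, 0, 0, 1], [0, 0, 0, 0, 0, 0, 1], [0, 0, 0, 0, 0, 0, 1]]], "squeeze": 15}}

```text
time_s: 3.42
ee_pos: [0.4384, 0.1344, 0.0683]
eef_rot: [-3.14, 0.002, 1.16]
force: [-0.5, -0.1, -0.2]
grip_width: 0.0121
```

Call:
{"name": "servo_tool", "arguments": {"moves": [[[0, 0, 0, 0, 0, -0.01, 1], [0, 0, 0, 0, 0, -0.04, 1], [0, 0, 0, 0, 0, -0.1, 1], [0, 0, 0, 0, 0, -0.16, 1], [0, 0, 0, 0, 0, -0.22, 1], [0, 0, 0, 0, 0, -0.244, 1], [0, 0, 0, 0, 0, -0.244, 1]]]}}

```text
time_s: 4.0
ee_pos: [0.4397, 0.1347, 0.1933]
eef_rot: [3.14, -0.001, 1.16]
force: [0.1, 0.2, -2.5]
grip_width: 0.012
```

```bash
python3 - <<'E'
from station import *
from h import *
c=camera("wrist");cv2.imwrite("pics/w3.png",c["color"][:,:,::-1]);o=get_obs();print(o["ee_pos"],o["eef_rot"],o["force"],o["grip_width"])
pickle.dump({"wrist":c},open("c3.pkl","wb"))
E
python3 plan.py .6073 .1642 .19 1.51
```

```text
[0.43892513 0.13456991 0.19108885] [-3.14122694e+00  7.51956095e-04  1.15991216e+00] [-0.2341401  -0.04275104 -3.93453476] 0.011879119955595588
[-0.0003, 0.0004, -0.2229] [0.1888, 0.2851, 0.0019]
```

View pics/w3.png

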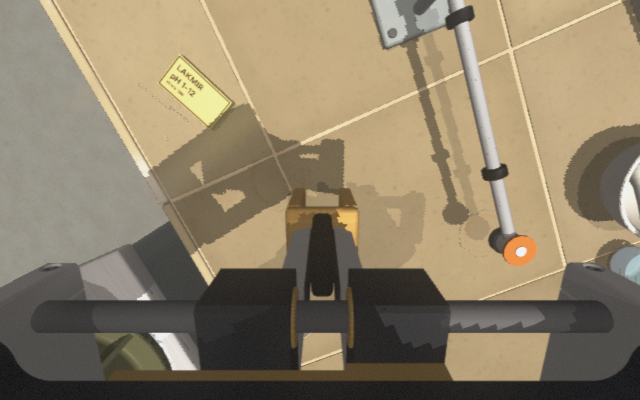

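Call:
{"name": "servo_tool", "arguments": {"moves": [[[0, 0, -0.05, 0.047, 0.071, 0, 1], [0, 0, -0.1, 0.094, 0.142, 0, 1], [0, 0, -0.16, 0.141, 0.213, 0, 1], [0, 0, -0.2, 0.175, 0.265, 0.001, 1], [0, 0, -0.223, 0.189, 0.285, 0.002, 1], [0, 0, -0.223, 0.189, 0.285, 0.002, 1], [0, 0, -0.223, 0.189, 0.285, 0.002, 1]]]}}

```text
time_s: 4.63
ee_pos: [0.6067, 0.1641, 0.1874]
eef_rot: [-3.137, 0.002, 1.509]
force: [0.6, -0.7, -2.7]
grip_width: 0.012
```

```bash
python3 - <<'E'
from station import *
from h import *
d={}
for n in("wrist","top","scene"):
    c=camera(n);cv2.imwrite(f"pics/{n}4.png",c["color"][:,:,::-1]);d[n]=c
o=get_obs();print(o["ee_pos"],o["eef_rot"],o["force"],o["grip_width"])
pickle.dump(d,open("c4.pkl","wb"))
crop(d["scene"],240,110,340,230,5,"pics/s4c.png")
E
python3 plan.py .6073 .1642 .1115 1.51
```

```text
[0.60642244 0.16415612 0.18958536] [-3.14009075e+00  8.36411274e-04  1.50946329e+00] [-0.47801047  0.48365976 -2.09562023] 0.011791452569256159
[-0.001, 0.0005, -0.0003] [0.0003, 0.002, 0.1562]
```

View pics/wrist4.png

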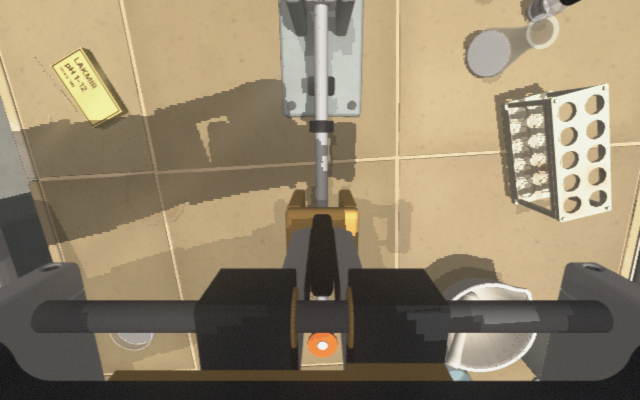

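View pics/s4c.png

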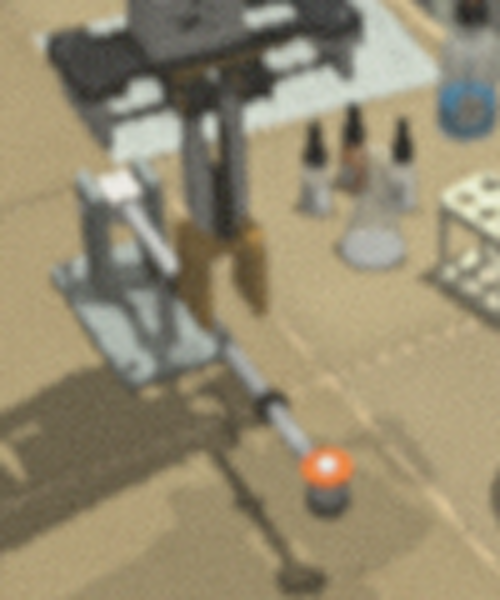

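Call:
{"name": "servo_tool", "arguments": {"moves": [[[0, 0, 0, 0, 0.002, 0.03, 1], [0, 0, 0, 0, 0.002, 0.06, 1], [0, 0, 0, 0, 0.002, 0.09, 1], [0, 0, 0, 0, 0.002, 0.12, 1], [0, 0, 0, 0, 0.002, 0.14, 1], [0, 0, 0, 0, 0.002, 0.152, 1], [0, 0, 0, 0, 0.002, 0.156, 1], [0, 0, 0, 0, 0.002, 0.156, 1]]]}}

```text
time_s: 5.45
ee_pos: [0.6072, 0.1641, 0.1118]
eef_rot: [-3.14, 0.001, 1.509]
force: [-1.0, 0.2, -3.1]
grip_width: 0.0121
```

```bash
python3 - <<'E'
from station import *
from h import *
c=camera("wrist");cv2.imwrite("pics/w5.png",c["color"][:,:,::-1])
s=camera("scene");crop(s,240,110,340,230,5,"pics/s5c.png")
o=get_obs();print(o["ee_pos"],o["eef_rot"],o["force"],o["grip_width"])
E
```

```text
[0.60763959 0.16414694 0.11253061] [-3.14138743e+00  4.33545306e-04  1.50939750e+00] [ 0.80875678 -0.11096371 -2.91202039] 0.011673848034230324
```

View pics/w5.png

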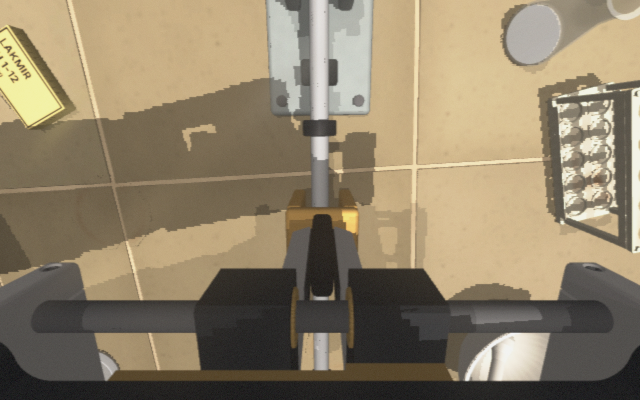

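View pics/s5c.png

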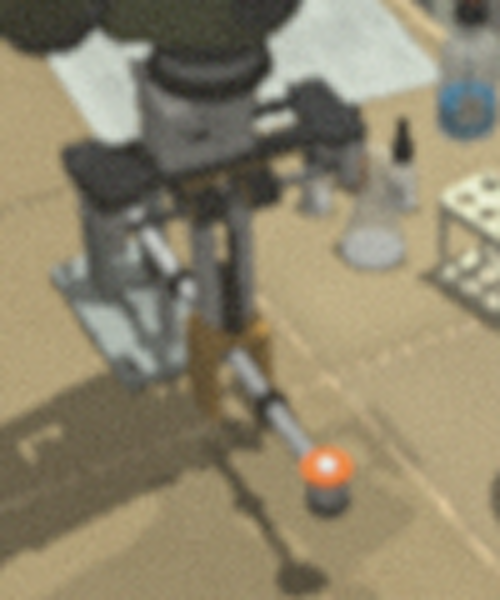

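Call:
{"name": "servo_tool", "arguments": {"moves": [[[0, 0, 0, 0, 0, 0.003, 1], [0, 0, 0, 0, 0, 0.0055, 1], [0, 0, 0, 0, 0, 0.0055, 1]]]}}

```text
time_s: 5.8
ee_pos: [0.6077, 0.1641, 0.1098]
eef_rot: [-3.142, 0.0, 1.509]
force: [-0.7, 0.1, -2.9]
grip_width: 0.0115
```

Call:
{"name": "servo_tool", "arguments": {"moves": [[[0, 0, 0, 0, 0, 0, 0.6], [0, 0, 0, 0, 0, 0, 0.5], [0, 0, 0, 0, 0, 0, 0.5], [0, 0, 0, 0, 0, 0, 0.5], [0, 0, 0, 0, 0, 0, 0.5], [0, 0, 0, 0, 0, 0, 0.5], [0, 0, 0, 0, 0, 0, 0.5], [0, 0, 0, 0, 0, 0, 0.5]]]}}

```text
time_s: 6.47
ee_pos: [0.6077, 0.1641, 0.1099]
eef_rot: [3.142, 0.0, 1.509]
force: [1.4, -0.2, 0.3]
grip_width: 0.0471
```

Call:
{"name": "servo_tool", "arguments": {"moves": [[[0, 0, 0, 0, 0, -0.03, 0.5], [0, 0, 0, 0, 0, -0.1, 0.5], [0, 0, 0, 0, 0, -0.18, 0.5], [0, 0, 0, 0, 0, -0.25, 0.5], [0, 0, 0, 0, 0, -0.28, 0.5], [0, 0, 0, 0, 0, -0.28, 0.5]]]}}

```text
time_s: 6.97
ee_pos: [0.6087, 0.1644, 0.2545]
eef_rot: [3.135, -0.001, 1.509]
force: [0.2, -0.2, -0.7]
grip_width: 0.0472
```

```bash
python3 - <<'E'
from station import *
from h import *
c=camera("wrist");cv2.imwrite("pics/w6.png",c["color"][:,:,::-1])
s=camera("scene");crop(s,240,110,340,230,5,"pics/s6c.png")
o=get_obs();print(o["ee_pos"],o["eef_rot"],o["force"],o["grip_width"])
E
python3 plan.py .4918 -.3401 .25 1.699
```

```text
[0.60758477 0.16416442 0.24947837] [-3.14157027e+00  3.95879565e-04  1.50936239e+00] [-0.33485947  0.32032398 -0.96846431] 0.04683248193489782
[-0.0, 0.0002, -0.1207] [-1.0208, -0.1692, -0.0006]
```

View pics/w6.png

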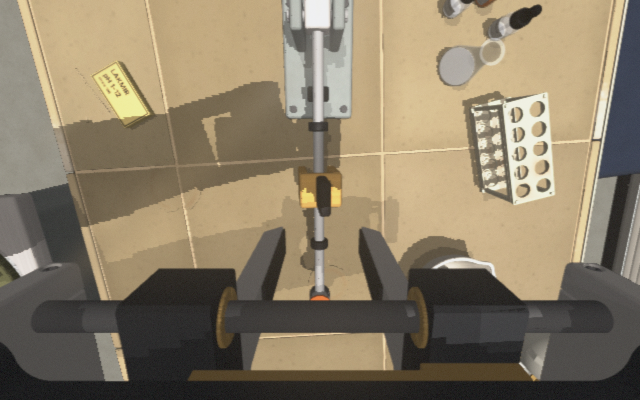

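View pics/s6c.png

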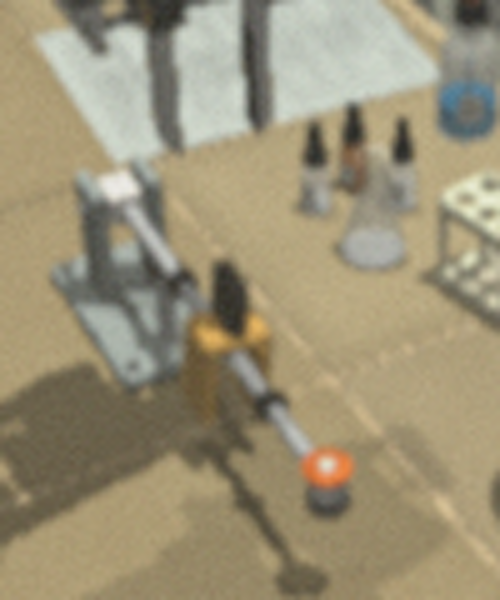

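Call:
{"name": "servo_tool", "arguments": {"moves": [[[0, 0, -0.121, -1.0, -0.166, 0, 0], [0, 0, -0.121, -1.0, -0.166, 0, 0], [0, 0, -0.121, -1.0, -0.166, 0, 0], [0, 0, -0.121, -1.0, -0.166, 0, 0], [0, 0, -0.121, -1.0, -0.166, 0, 0], [0, 0, -0.121, -1.0, -0.166, 0, 0], [0, 0, -0.121, -1.0, -0.166, 0, 0], [0, 0, -0.121, -1.0, -0.166, 0, 0], [0, 0, -0.121, -1.0, -0.166, 0, 0], [0, 0, -0.121, -1.0, -0.166, 0, 0], [0, 0, -0.121, -1.0, -0.166, 0, 0], [0, 0, -0.121, -1.0, -0.166, 0, 0]]]}}

```text
time_s: 8.07
ee_pos: [0.4945, -0.3239, 0.2478]
eef_rot: [-3.139, -0.002, 1.699]
force: [0.5, -0.4, -0.7]
grip_width: 0.094
```

```bash
python3 - <<'E'
from station import *
from h import *
d={}
for n in("wrist","top","scene"):
    c=camera(n);cv2.imwrite(f"pics/{n}7.png",c["color"][:,:,::-1]);d[n]=c
pickle.dump(d,open("c7.pkl","wb"))
crop(d["scene"],240,110,340,230,5,"pics/s7c.png")
crop(d["top"],190,160,320,260,6,"pics/t7c.png")
o=get_obs();print(o["ee_pos"],o["eef_rot"],o["force"],o["grip_width"])
E
```

```text
[ 0.49432861 -0.32427339  0.24721753] [-3.13885542e+00 -2.05446409e-03  1.69560031e+00] [ 0.72989583  0.763448   -0.17059433] 0.09398260809126252
```

View pics/wrist7.png

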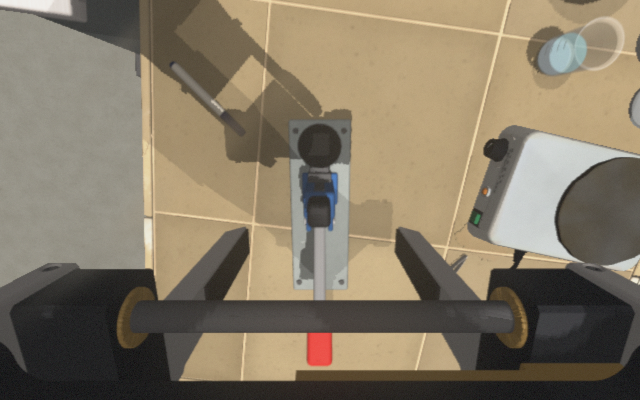

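View pics/s7c.png

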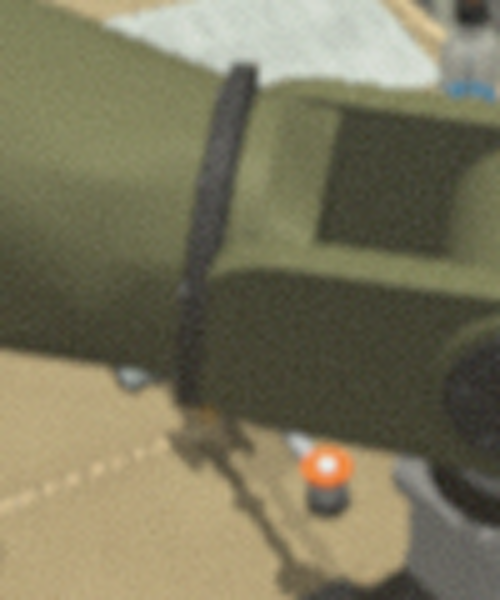

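View pics/t7c.png

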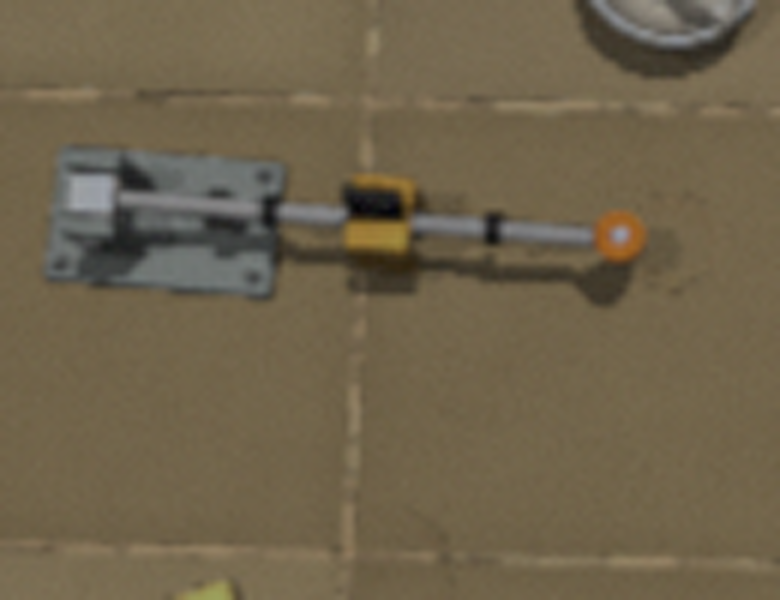

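```bash
python3 - <<'E'
from fit import *
d=pickle.load(open("c7.pkl","rb"));rb,yw=pickle.load(open("p2.pkl","rb"))
f=lambda X:np.round((P(d["top"],W(rb,np.array(X)/1000.))-[190,160])*6)
print(f([[0,0,147],[-24,0,106],[24,0,106],[0,0,96],[0,-150,105]]))
c=d["wrist"];crop(c,260,100,380,380,2.8,"pics/wj.png")
E
```

```text
[[365. 197.]
 [370. 246.]
 [379. 170.]
 [377. 211.]
 [616. 229.]]
```

View pics/wj.png

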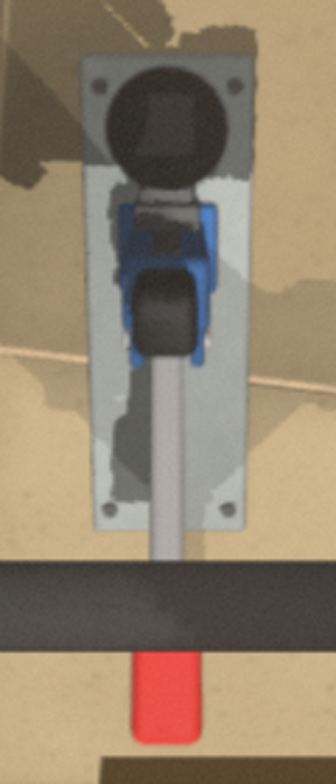

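```bash
python3 - <<'E'
from fit import *
d=pickle.load(open("c7.pkl","rb"))
def mk(n,x,y,s):
    return lambda u,v,X:(n,np.array(X)/1000.,np.array([x+(u+.5)/s-.5,y+(v+.5)/s-.5]))
w=mk("wrist",260,100,2.8)
O=[w(80,57,[-43,95,8]),w(255,57,[43,95,8]),w(95,528,[-43,-165,8]),w(245,528,[43,-165,8]),w(166,128,[0,62,52]),w(133,350,[-12,-13,145]),w(196,350,[12,-13,145])]
j=fit(d,O,[.49,-.34,.13])
pickle.dump(j,open("j.pkl","wb"))
print(W(j,[[0,0,.128],[0,.062,.052],[0,-.137,.148]]))
E
python3 plan.py .4918 -.3401 .110 1.699
```

```text
[ 0.4938 -0.3385  0.1317]
[[-0.7, -2.7], [0.3, -3.0], [-0.7, 0.6], [0.4, 0.4], [0.1, -1.3], [-0.6, 1.8], [0.9, 1.7]]
[[ 0.4937947  -0.33853258  0.128     ]
 [ 0.48565271 -0.27706952  0.052     ]
 [ 0.51178586 -0.47434613  0.148     ]]
[-0.0017, -0.0013, -0.0022] [-0.0313, -0.0082, 0.2744]
```

```bash
python3 plan.py .4932 -.339 .111 1.702
```

```text
[-0.0017, -0.0013, -0.0041] [-0.0295, -0.0052, 0.2724]
```

Call:
{"name": "servo_tool", "arguments": {"moves": [[[-0.0017, -0.0013, -0.004, -0.0295, -0.005, 0.03, 0], [-0.0017, -0.0013, -0.004, -0.0295, -0.005, 0.1, 0], [-0.0017, -0.0013, -0.004, -0.0295, -0.005, 0.17, 0], [-0.0017, -0.0013, -0.004, -0.0295, -0.005, 0.23, 0], [-0.0017, -0.0013, -0.004, -0.0295, -0.005, 0.26, 0], [-0.0017, -0.0013, -0.004, -0.0295, -0.005, 0.272, 0], [-0.0017, -0.0013, -0.004, -0.0295, -0.005, 0.272, 0], [-0.0017, -0.0013, -0.004, -0.0295, -0.005, 0.272, 0]]]}}

```text
time_s: 8.88
ee_pos: [0.4938, -0.3384, 0.1118]
eef_rot: [3.141, 0.0, 1.703]
force: [0.0, -0.2, 0.5]
grip_width: 0.094
```

Call:
{"name": "servo_tool", "arguments": {"moves": [[[0, 0, 0, 0, 0, 0, 1], [0, 0, 0, 0, 0, 0, 1], [0, 0, 0, 0, 0, 0, 1], [0, 0, 0, 0, 0, 0, 1], [0, 0, 0, 0, 0, 0, 1], [0, 0, 0, 0, 0, 0, 1], [0, 0, 0, 0, 0, 0, 1], [0, 0, 0, 0, 0, 0, 1], [0, 0, 0, 0, 0, 0, 1], [0, 0, 0, 0, 0, 0, 1], [0, 0, 0, 0, 0, 0, 1], [0, 0, 0, 0, 0, 0, 1]]], "squeeze": 40}}

```text
time_s: 9.88
ee_pos: [0.4936, -0.3384, 0.1117]
eef_rot: [-3.142, -0.0, 1.703]
force: [-1.0, 1.2, -0.0]
grip_width: 0.0236
```

```bash
python3 - <<'E'
from station import *
from h import *
d={}
for n in("wrist","scene"):
    c=camera(n);cv2.imwrite(f"pics/{n}8.png",c["color"][:,:,::-1]);d[n]=c
pickle.dump(d,open("c8.pkl","wb"))
crop(d["scene"],240,190,440,390,3,"pics/s8c.png")
o=get_obs();print(o["ee_pos"],o["eef_rot"],o["force"],o["grip_width"])
E
```

```text
[ 0.49361999 -0.33842222  0.11166612] [-3.14153457e+00 -1.22969368e-05  1.70262147e+00] [-1.41056128  0.19101185  0.01606569] 0.023881795870945056
```

View pics/wrist8.png

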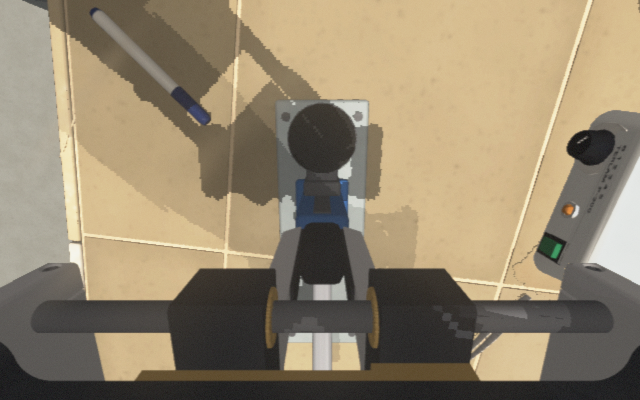

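View pics/s8c.png

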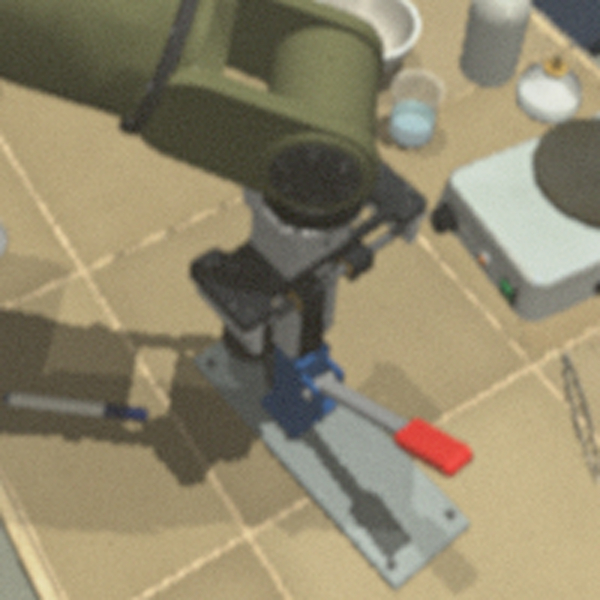

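```bash
python3 - <<'E'
from fit import *
from station import get_obs
d=pickle.load(open("c8.pkl","rb"));rb,yw=pickle.load(open("p2.pkl","rb"))
o=get_obs();s=U(d["wrist"],321,138,.052);y=o["eef_rot"][2]
v=s-o["ee_pos"];print(s,"along tool x",v[0]*np.cos(y)+v[1]*np.sin(y),"y",v[0]*np.sin(y)-v[1]*np.cos(y))
pad=W(rb,[[0,-.15,.072]])[0];print("pad",pad)
yy=np.pi/2+rb[2]
col=pad[:2]-.062*np.array([np.cos(yy),np.sin(yy)]);print("col",col,yy)
E
```

```text
[ 0.48591234 -0.27766276  0.052     ] along tool x 0.06124540788409514 y 0.0003456748326663879
pad [0.59811452 0.01446083 0.072     ]
col [ 0.5943316  -0.04742366] 1.5097435983344183
```

Call:
{"name": "servo_tool", "arguments": {"moves": [[[0, 0, 0, 0, 0, -0.004, 1], [0, 0, 0, 0, 0, -0.01, 1], [0, 0, 0, 0, 0, -0.016, 1], [0, 0, 0, 0, 0, -0.018, 1], [0, 0, 0, 0, 0, -0.018, 1]]]}}

```text
time_s: 10.4
ee_pos: [0.4937, -0.3384, 0.1208]
eef_rot: [3.142, 0.0, 1.703]
force: [0.1, 2.0, -8.8]
grip_width: 0.0236
```

```bash
python3 - <<'E'
from station import *
from h import *
o=get_obs();print(o["ee_pos"],o["eef_rot"],o["force"],o["moment"],o["grip_width"])
c=camera("scene");crop(c,270,240,420,390,4,"pics/s9c.png")
E
python3 plan.py .5885 -.1474 .1197 1.51
python3 plan.py .5943 -.0474 .1197 1.51
```

```text
[ 0.49366375 -0.33840725  0.12082761] [3.14153698e+00 3.11406022e-06 1.70268424e+00] [ 0.08345909  2.03660047 -8.79951611] [0.13103294 0.09138199 0.01652356] 0.023610191091435192
[-0.0001, -0.0001, 0.1227] [0.3537, 0.2383, 0.0019]
[-0.0001, -0.0001, 0.1227] [0.5504, 0.2761, 0.0019]
```

View pics/s9c.png

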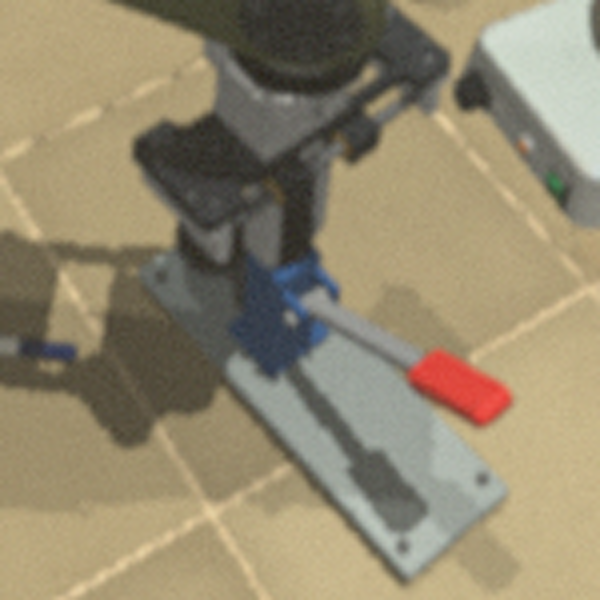

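Call:
{"name": "servo_tool", "arguments": {"moves": [[[0, 0, 0.01, 0.025, 0.017, 0, 1], [0, 0, 0.03, 0.075, 0.05, 0, 1], [0, 0, 0.045, 0.13, 0.088, 0, 1], [0, 0, 0.065, 0.185, 0.125, 0, 1], [0, 0, 0.085, 0.24, 0.162, 0, 1], [0, 0, 0.1, 0.29, 0.195, 0.001, 1], [0, 0, 0.115, 0.33, 0.222, 0.001, 1], [0, 0, 0.123, 0.35, 0.236, 0.001, 1], [0, 0, 0.123, 0.354, 0.238, 0.001, 1], [0, 0, 0.123, 0.354, 0.238, 0.001, 1]]]}}

```text
time_s: 11.28
ee_pos: [0.5884, -0.1466, 0.1199]
eef_rot: [-3.141, -0.0, 1.511]
force: [0.2, -0.9, -9.4]
grip_width: 0.0233
```

```bash
python3 - <<'E'
from station import *
from h import *
d={}
for n in("wrist","top","scene"):
    c=camera(n);cv2.imwrite(f"pics/{n}10.png",c["color"][:,:,::-1]);d[n]=c
pickle.dump(d,open("c10.pkl","wb"))
o=get_obs();print(o["ee_pos"],o["eef_rot"],o["force"],o["grip_width"])
crop(d["scene"],240,110,400,320,3.5,"pics/s10c.png")
E
python3 plan.py .5943 -.0474 .1197 1.51
```

```text
[ 0.58794857 -0.14808404  0.1200726 ] [-3.14126435e+00  1.46141304e-06  1.50884586e+00] [ 0.28184467  0.70178226 -9.95993985] 0.024010725708848997
[-0.0002, 0.0, -0.0007] [0.2018, 0.0002, 0.0007]
```

View pics/wrist10.png

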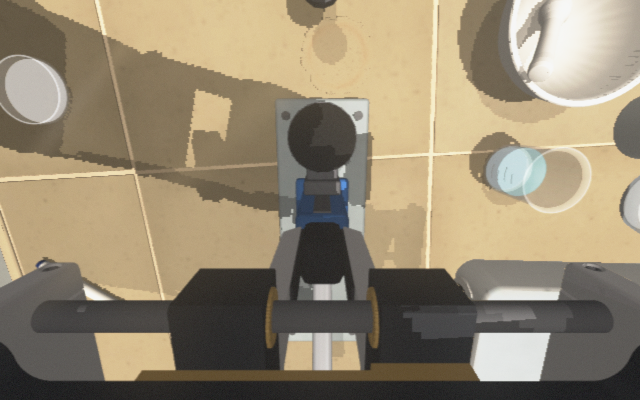

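View pics/s10c.png

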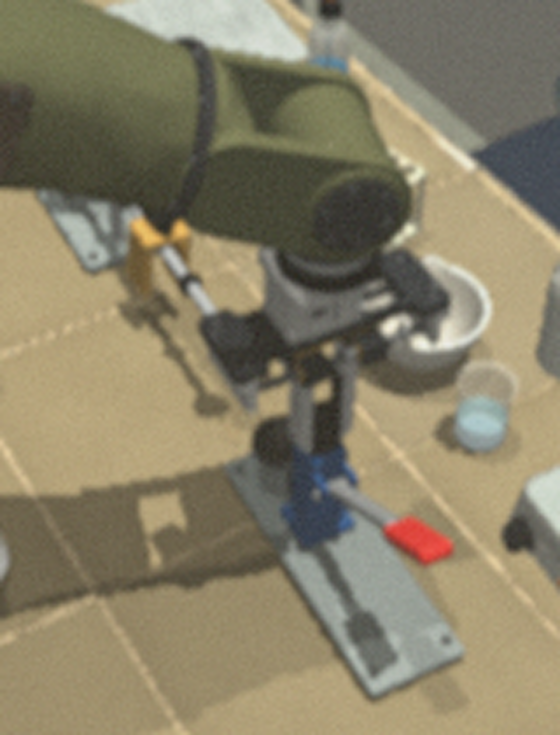

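Call:
{"name": "servo_tool", "arguments": {"moves": [[[0, 0, 0, 0.02, 0, 0, 1], [0, 0, 0, 0.06, 0, 0, 1], [0, 0, 0, 0.1, 0, 0, 1], [0, 0, 0, 0.14, 0, 0, 1], [0, 0, 0, 0.175, 0, 0, 1], [0, 0, 0, 0.196, 0, 0, 1], [0, 0, 0, 0.202, 0, 0, 1], [0, 0, 0, 0.202, 0, 0, 1]]]}}

```text
time_s: 12.1
ee_pos: [0.5941, -0.0471, 0.1201]
eef_rot: [-3.141, 0.0, 1.509]
force: [1.1, 1.2, -8.9]
grip_width: 0.0238
```

```bash
python3 - <<'E'
from station import *
from h import *
d={}
for n in("wrist","top","scene"):
    c=camera(n);cv2.imwrite(f"pics/{n}11.png",c["color"][:,:,::-1]);d[n]=c
pickle.dump(d,open("c11.pkl","wb"))
o=get_obs();print(o["ee_pos"],o["eef_rot"],o["force"],o["grip_width"])
crop(d["scene"],260,140,380,290,5,"pics/s11c.png")
E
python3 plan.py .5943 -.0474 .1117 1.51
```

```text
[ 0.59413224 -0.04825952  0.12005839] [-3.14127108e+00  3.03423848e-04  1.50798268e+00] [ 0.36838995 -0.4315477  -9.01550795] 0.023908042300246145
[-0.0002, 0.0002, -0.0013] [0.0017, 0.0002, 0.0167]
```

View pics/wrist11.png

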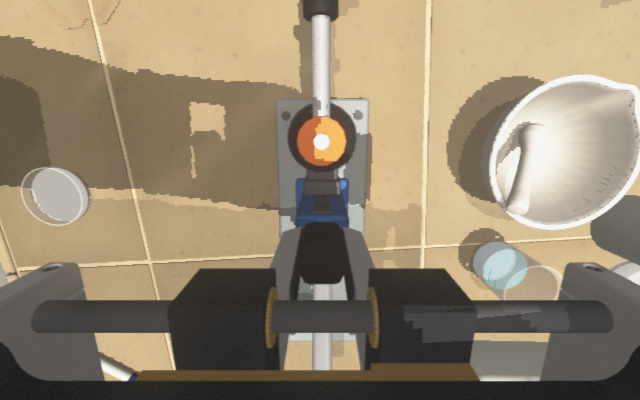

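View pics/s11c.png

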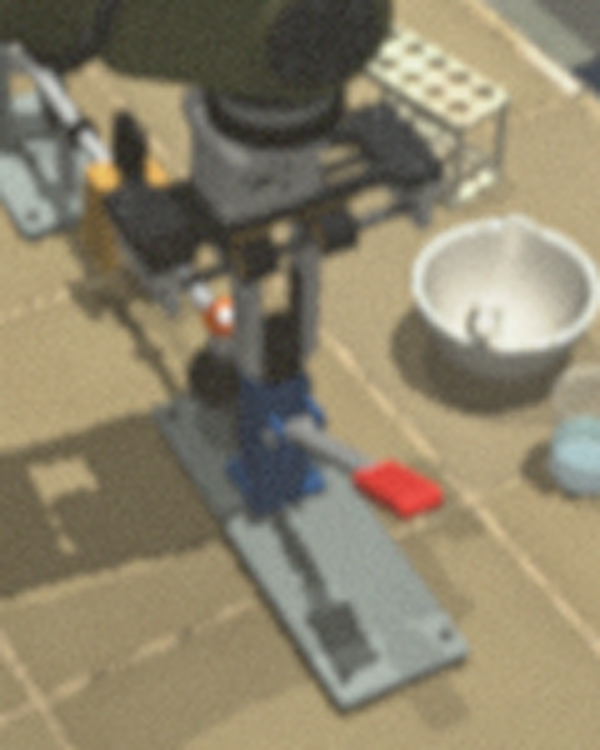

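```bash
python3 - <<'E'
from h import *
d=pickle.load(open("c11.pkl","rb"));c=d["wrist"]
print(U(c,321,141,.105),U(c,321.5,137.5,.0603))
crop(c,270,90,370,190,7,"pics/w11c.png")
E
```

```text
[0.59842002 0.01444602 0.105     ] [0.59870444 0.01453591 0.0603    ]
```

View pics/w11c.png

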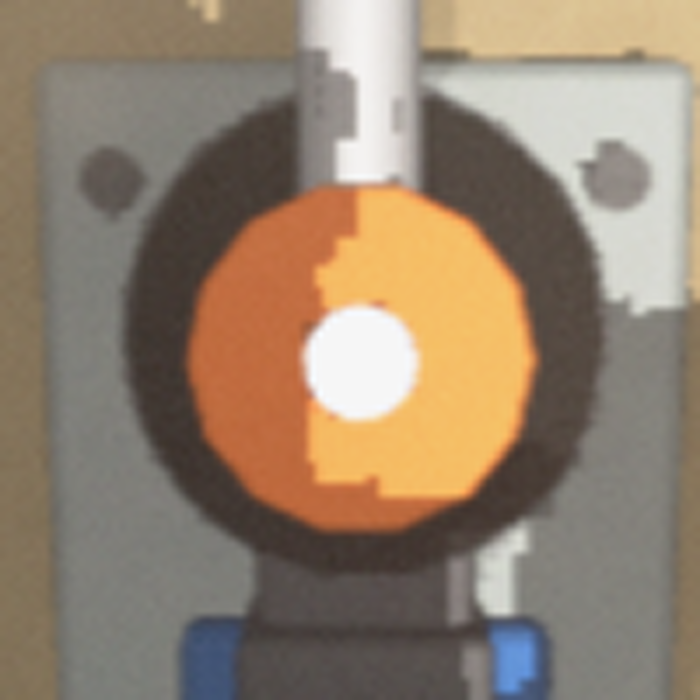

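Call:
{"name": "servo_tool", "arguments": {"moves": [[[0, 0, 0, 0, 0, 0.004, 1], [0, 0, 0, 0, 0, 0.009, 1], [0, 0, 0, 0, 0, 0.013, 1], [0, 0, 0, 0, 0, 0.0165, 1], [0, 0, 0, 0, 0, 0.0185, 1], [0, 0, 0, 0, 0, 0.0185, 1]]]}}

```text
time_s: 12.75
ee_pos: [0.5944, -0.0483, 0.1117]
eef_rot: [3.141, 0.001, 1.508]
force: [-4.6, 1.7, 1.6]
grip_width: 0.024
```

Call:
{"name": "servo_tool", "arguments": {"moves": [[[0, 0, 0, 0, 0, 0, 0.4], [0, 0, 0, 0, 0, 0, 0.4], [0, 0, 0, 0, 0, 0, 0.4], [0, 0, 0, 0, 0, 0, 0.4], [0, 0, 0, 0, 0, 0, 0.4], [0, 0, 0, 0, 0, 0, 0.4]]]}}

```text
time_s: 13.25
ee_pos: [0.5944, -0.0484, 0.1117]
eef_rot: [3.141, 0.001, 1.508]
force: [-0.1, -0.9, -0.1]
grip_width: 0.0557
```

Call:
{"name": "servo_tool", "arguments": {"moves": [[[0, 0, 0, 0, 0, -0.03, 0.4], [0, 0, 0, 0, 0, -0.09, 0.4], [0, 0, 0, 0, 0, -0.15, 0.4], [0, 0, 0, 0, 0, -0.21, 0.4], [0, 0, 0, 0, 0, -0.25, 0.4], [0, 0, 0, 0, 0, -0.27, 0.4], [0, 0, 0, 0, 0, -0.27, 0.4]]]}}

```text
time_s: 13.83
ee_pos: [0.5949, -0.0483, 0.2487]
eef_rot: [3.138, 0.001, 1.508]
force: [-0.6, 0.3, -0.4]
grip_width: 0.0567
```

```bash
python3 - <<'E'
from station import *
from h import *
d={}
for n in("wrist","top","scene"):
    c=camera(n);cv2.imwrite(f"pics/{n}12.png",c["color"][:,:,::-1]);d[n]=c
pickle.dump(d,open("c12.pkl","wb"))
o=get_obs();print(o["ee_pos"],o["eef_rot"],o["force"],o["grip_width"])
crop(d["scene"],240,120,380,290,4,"pics/s12c.png")
E
```

```text
[ 0.59387644 -0.04823594  0.24488112] [-3.13984259e+00  4.73032520e-04  1.50802417e+00] [0.3733445  0.22245641 0.20302422] 0.05672944170720624
```

View pics/wrist12.png

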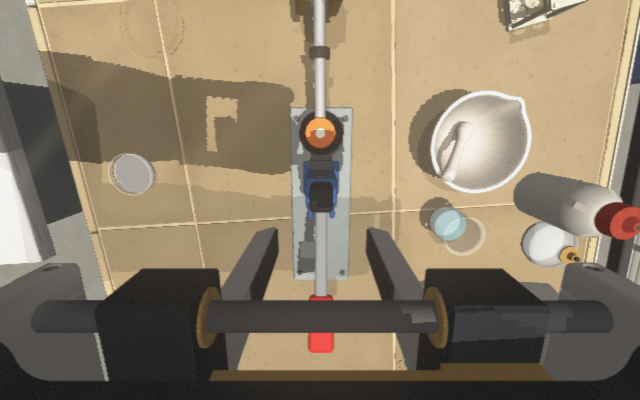

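View pics/s12c.png

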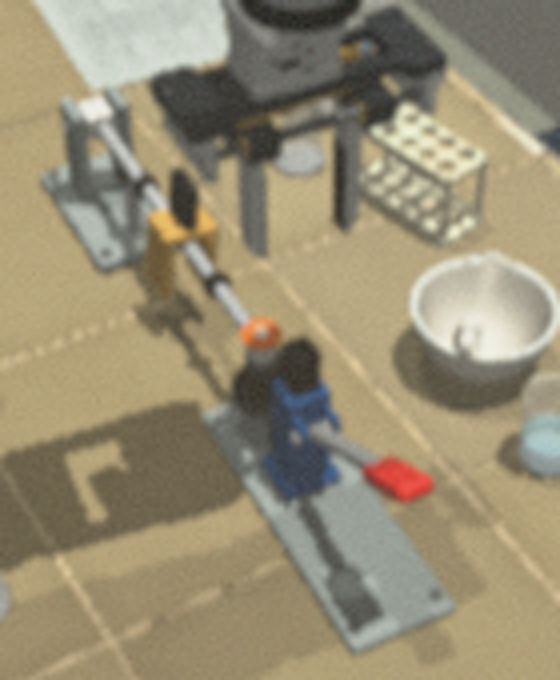

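```bash
python3 plan.py .5857 -.1846 .175 1.508; python3 - <<'E'
from h import *
# check handle pad from wrist12
d=pickle.load(open("c12.pkl","rb"));c=d["wrist"]
print(U(c,321,324,.1485),U(c,321,196,.145),U(c,321,133,.052), U(c,321,132,.105), U(d["top"],*P(d["top"],[[.5857,-.1846,.1485]])[0],.1485))
crop(c,270,90,370,190,7,"pics/w12c.png")
E
```

```text
[-0.0011, 0.0003, 0.0] [-0.2732, 0.001, 0.1399]
[ 0.5866358  -0.18686114  0.1485    ] [ 0.59576577 -0.04475292  0.145     ] [0.59958744 0.01215181 0.052     ] [0.59967052 0.0149394  0.105     ] [ 0.5857 -0.1846  0.1485]
```

View pics/w12c.png

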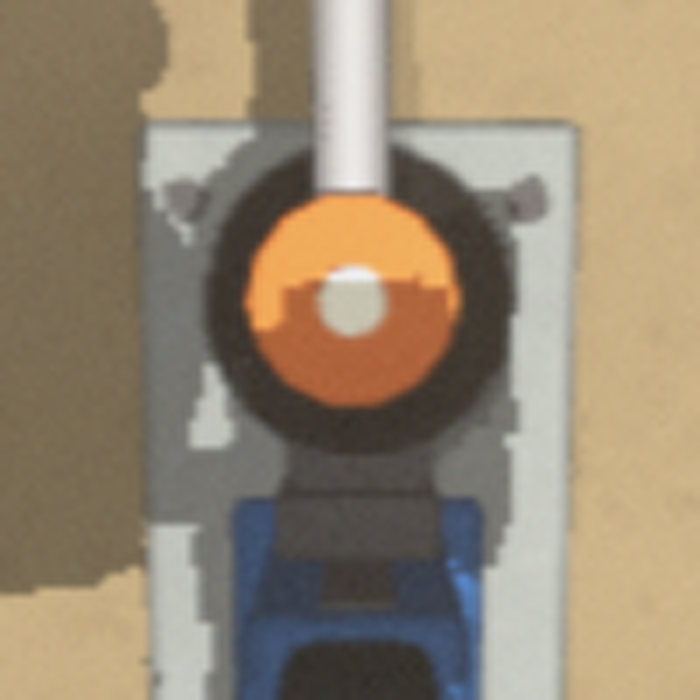

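Call:
{"name": "servo_tool", "arguments": {"moves": [[[0, 0, 0, -0.06, 0, 0, 1], [0, 0, 0, -0.13, 0, 0, 1], [0, 0, 0, -0.2, 0.0005, 0.03, 1], [0, 0, 0, -0.25, 0.001, 0.08, 1], [0, 0, 0, -0.273, 0.001, 0.12, 1], [0, 0, 0, -0.273, 0.001, 0.14, 1], [0, 0, 0, -0.273, 0.001, 0.14, 1], [0, 0, 0, -0.273, 0.001, 0.14, 1], [0, 0, 0, -0.273, 0.001, 0.14, 1], [0, 0, 0, -0.273, 0.001, 0.14, 1]]], "squeeze": 15}}

```text
time_s: 14.82
ee_pos: [0.5863, -0.1837, 0.1763]
eef_rot: [3.141, 0.001, 1.509]
force: [0.9, -0.9, 0.7]
grip_width: 0.0002
```

```bash
python3 - <<'E'
from station import *
from h import *
o=get_obs();print(o["ee_pos"],o["eef_rot"],o["force"],o["grip_width"])
c=camera("scene");crop(c,260,140,400,290,4,"pics/s13c.png")
from scipy.spatial.transform import Rotation as R
R0=R.from_euler('xyz',o["eef_rot"])
col=np.array([.5943,-.0480]);u=np.array([np.cos(1.508),np.sin(1.508)])
for s in (.5,.4,.3,.2,.1,0,-.1,-.2,-.25,-.3):
    y=-(26+130*np.cos(s)-7*np.sin(s));z=80+130*np.sin(s)+7*np.cos(s)
    z+=8*abs(np.tan(s))*1
    p=np.r_[col+u*y/1e3,z/1e3]
    print(s,np.round(p,4),np.round(R0.inv().apply(p-o["ee_pos"])/.5,4))
E
```

```text
[ 0.58633722 -0.18365326  0.17626151] [3.14147786e+00 9.97957104e-04 1.50938893e+00] [ 0.92308103 -0.88934309  0.72646404] 0.00021540205059935485
0.5 [ 0.5857 -0.1845  0.1528] [-0.0016 -0.0011  0.0468]
0.4 [ 0.5853 -0.1907  0.1405] [-0.0142 -0.0012  0.0716]
0.3 [ 0.585  -0.1958  0.1276] [-0.0244 -0.0012  0.0974]
0.2 [ 0.5848 -0.1997  0.1143] [-0.0321 -0.0012  0.1239]
0.1 [ 0.5846 -0.2023  0.1007] [-0.0374 -0.0012  0.1511]
0 [ 0.5845 -0.2037  0.087 ] [-0.04   -0.0012  0.1786]
-0.1 [ 0.5845 -0.2037  0.0748] [-0.0401 -0.0012  0.203 ]
-0.2 [ 0.5846 -0.2025  0.0627] [-0.0376 -0.0012  0.2273]
-0.25 [ 0.5847 -0.2014  0.0567] [-0.0354 -0.0012  0.2392]
-0.3 [ 0.5847 -0.2     0.0507] [-0.0325 -0.0012  0.2511]
```

View pics/s13c.png

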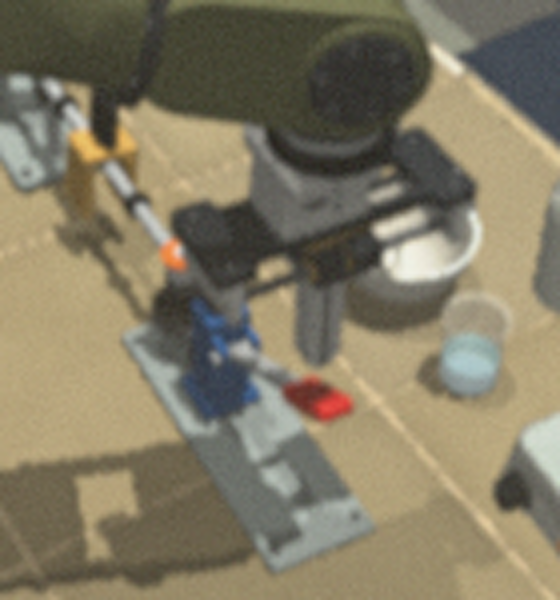

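Call:
{"name": "servo_tool", "arguments": {"moves": [[[0, 0, 0, -0.0016, -0.001, 0.025, 1], [0, 0, 0, -0.0016, -0.001, 0.045, 1], [0, 0, 0, -0.008, -0.001, 0.06, 1], [0, 0, 0, -0.0142, -0.001, 0.072, 1], [0, 0, 0, -0.02, -0.001, 0.085, 1], [0, 0, 0, -0.0244, -0.001, 0.0975, 1], [0, 0, 0, -0.0285, -0.001, 0.11, 1], [0, 0, 0, -0.032, -0.001, 0.124, 1], [0, 0, 0, -0.032, -0.001, 0.124, 1]]]}}

```text
time_s: 15.62
ee_pos: [0.5844, -0.2001, 0.1127]
eef_rot: [-3.141, 0.001, 1.509]
force: [0.6, 1.3, 3.1]
grip_width: 0.0009
```

```bash
python3 - <<'E'
from station import *
from h import *
o=get_obs();print(o["ee_pos"],o["eef_rot"],o["force"],o["moment"])
c=camera("scene");crop(c,260,140,400,290,4,"pics/s14c.png")
w=camera("wrist");cv2.imwrite("pics/w14.png",w["color"][:,:,::-1])
E
python3 plan.py .5845 -.2037 .078 1.508
python3 plan.py .5847 -.2000 .0500 1.508
```

```text
[ 0.58444714 -0.20012577  0.11272055] [-3.14057157e+00  7.94149275e-04  1.50887656e+00] [0.63053686 1.25303662 3.14076826] [ 0.25032831 -0.13573135 -0.02840446]
[-0.0002, 0.0006, 0.0006] [-0.0076, 0.0001, 0.0722]
[-0.0002, 0.0006, 0.0006] [-0.0001, 0.0001, 0.1282]
```

View pics/s14c.png

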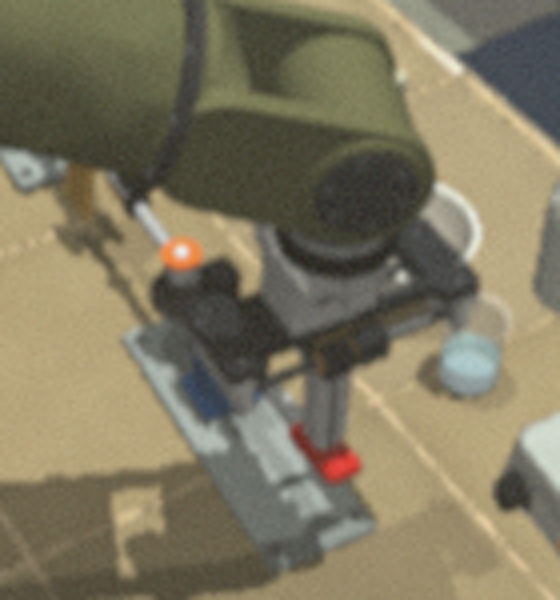

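View pics/w14.png

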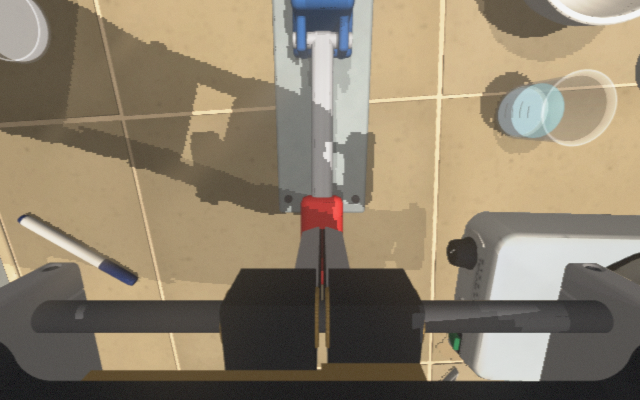

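Call:
{"name": "servo_tool", "arguments": {"moves": [[[0, 0, 0, -0.003, 0, 0.014, 1], [0, 0, 0, -0.005, 0, 0.027, 1], [0, 0, 0, -0.0076, 0, 0.051, 1], [0, 0, 0, -0.0076, 0, 0.076, 1], [0, 0, 0, -0.005, 0, 0.1, 1], [0, 0, 0, -0.002, 0, 0.115, 1], [0, 0, 0, 0, 0, 0.124, 1], [0, 0, 0, 0, 0, 0.127, 1], [0, 0, 0, 0, 0, 0.127, 1], [0, 0, 0, 0, 0, 0.127, 1]]]}}

```text
time_s: 16.55
ee_pos: [0.5851, -0.2009, 0.0514]
eef_rot: [3.14, 0.003, 1.509]
force: [-1.3, -3.7, 8.6]
grip_width: 0.0004
```

```bash
python3 - <<'E'
from station import *
from h import *
o=get_obs();print(o["ee_pos"],o["eef_rot"],o["force"],o["moment"])
d={}
for n in("wrist","top","scene"):
    c=camera(n);cv2.imwrite(f"pics/{n}15.png",c["color"][:,:,::-1]);d[n]=c
pickle.dump(d,open("c15.pkl","wb"))
crop(d["scene"],260,140,400,290,4,"pics/s15c.png")
crop(d["top"],190,160,380,290,4,"pics/t15c.png")
E
```

```text
[ 0.58507364 -0.20085916  0.05136693] [3.14034503e+00 2.54501684e-03 1.50892264e+00] [-1.29884991 -3.66159322  8.61561343] [-0.54998444  0.26794826  0.0514215 ]
```

View pics/s15c.png

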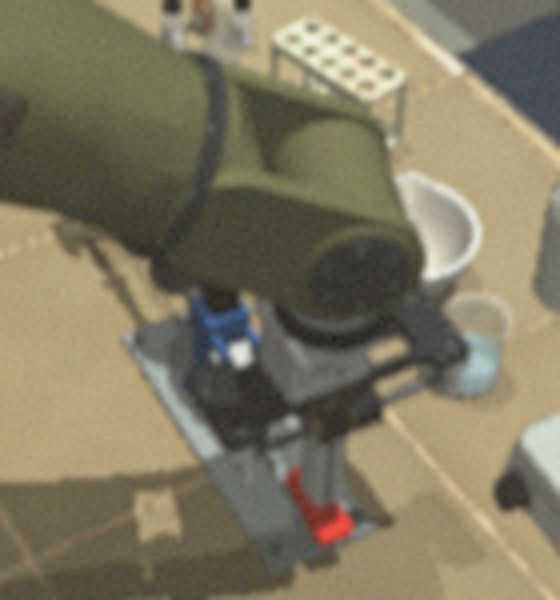

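View pics/t15c.png

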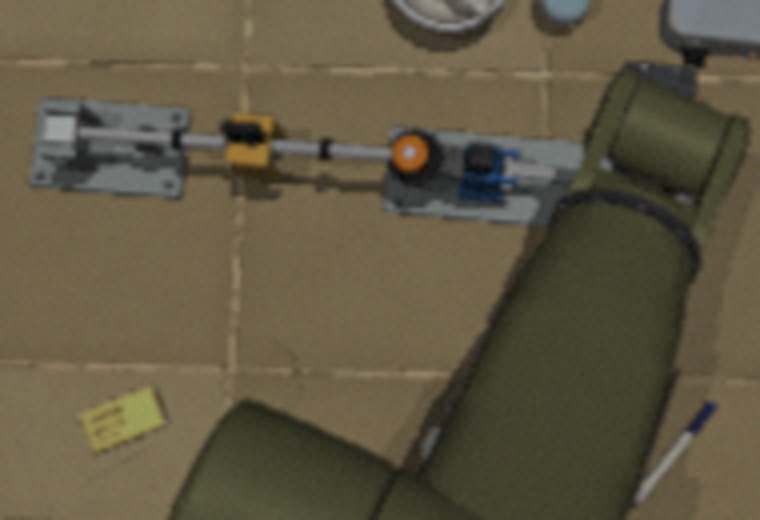

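View pics/wrist15.png

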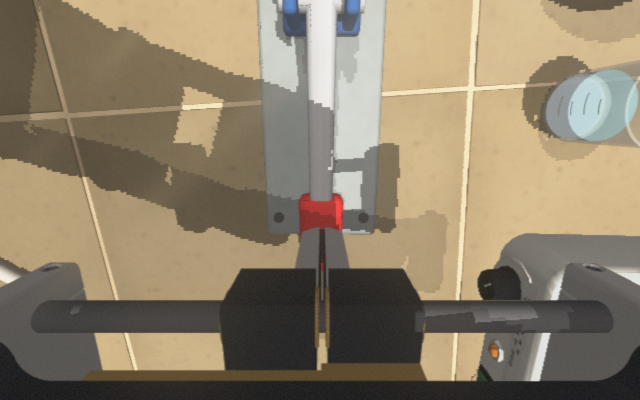

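```bash
cat > lift.py <<'E'
from fit import *
def oc(im,box):
    x0,y0,x1,y1=box;a=im[y0:y1,x0:x1].astype(int);m=(a[...,0]>120)&(a[...,0]-a[...,2]>75)&(a[...,0]-a[...,1]>35)
    v,u=np.nonzero(m);return np.array([u.mean()+x0,v.mean()+y0,m.sum()])
E
python3 - <<'E'
from lift import *
rb,yw=pickle.load(open("p2.pkl","rb"))
for f in("c0","c7","c12","c15"):
    d=pickle.load(open(f+".pkl","rb"));print(f,oc(d["top"]["color"],(280,185,310,210)), oc(d["scene"]["color"],(290,150,320,220)))
c=d["top"];s=d["scene"]
for b in(0,.05,.075):
    r=.33;X=[[0,.18-.33*np.cos(b)-.015*np.sin(b),.09+.33*np.sin(b)+.015*np.cos(b)]];print(b,P(c,W(rb,X)),P(s,W(rb,X)))
E
```

```text
c0 [292.66666667 198.5952381   42.        ] [305.06060606 202.77272727  66.        ]
c7 [292.78723404 198.55319149  47.        ] [305.08219178 202.95890411  73.        ]
c12 [292. 196.   3.] [301.69863014 196.39726027  73.        ]
c15 [291.95238095 197.71428571  42.        ] [nan nan  0.]
0 [[292.63915951 198.1644378 ]] [[305.38259454 202.74293625]]
0.05 [[292.51385215 197.49015433]] [[305.34565001 198.84659706]]
0.075 [[292.36625898 197.14160849]] [[305.28119519 196.81493091]]lift.py:4: RuntimeWarning: Mean of empty slice.
  v,u=np.nonzero(m);return np.array([u.mean()+x0,v.mean()+y0,m.sum()])
  ret = ret.dtype.type(ret / rcount)
```

Call:
{"name": "servo_tool", "arguments": {"moves": [[[0, 0, 0, -0.002, 0, -0.012, 1], [0, 0, 0, -0.004, 0, -0.03, 1], [0, 0, 0, -0.006, 0, -0.055, 1], [0, 0, 0, -0.004, 0, -0.08, 1], [0, 0, 0, 0, 0, -0.105, 1], [0, 0, 0, 0.008, 0, -0.135, 1], [0, 0, 0, 0.018, 0, -0.165, 1], [0, 0, 0, 0.028, 0, -0.195, 1], [0, 0, 0, 0.031, 0, -0.225, 1], [0, 0, 0, 0.031, 0, -0.245, 1], [0, 0, 0, 0.031, 0, -0.25, 1], [0, 0, 0, 0.031, 0, -0.25, 1]]]}}

```text
time_s: 17.7
ee_pos: [0.586, -0.1854, 0.1766]
eef_rot: [3.14, 0.003, 1.509]
force: [-0.3, 0.1, -0.1]
grip_width: 0.0006
```

```bash
python3 - <<'E'
from station import *
from lift import *
o=get_obs();print(o["ee_pos"],o["eef_rot"],o["force"])
d={}
for n in("wrist","top","scene"):
    c=camera(n);cv2.imwrite(f"pics/{n}16.png",c["color"][:,:,::-1]);d[n]=c
pickle.dump(d,open("c16.pkl","wb"))
print(oc(d["top"]["color"],(280,185,310,210)))
crop(d["scene"],240,120,400,290,4,"pics/s16c.png")
crop(d["top"],190,160,380,290,4,"pics/t16c.png")
E
```

```text
[ 0.5859647  -0.18543543  0.17662942] [3.13953845e+00 3.05824781e-03 1.50866880e+00] [-0.2809405   0.06986439 -0.05803617]
[292.80952381 198.64285714  42.        ]
```

View pics/s16c.png

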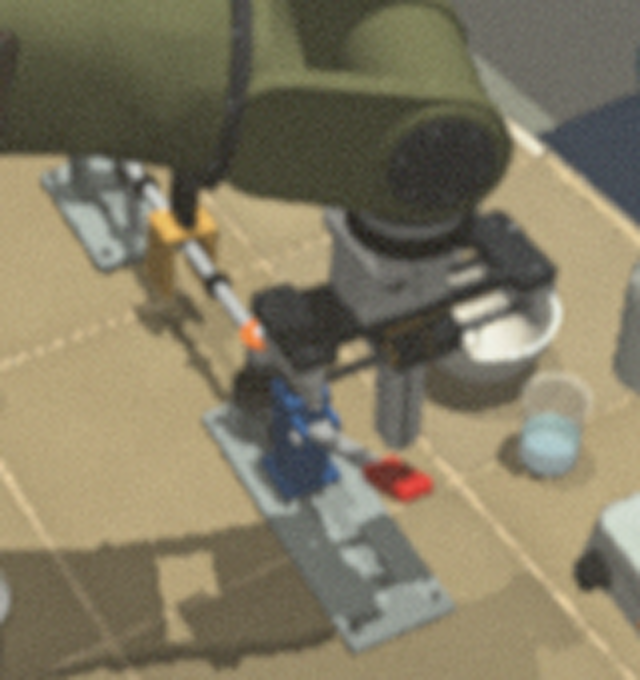

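View pics/t16c.png

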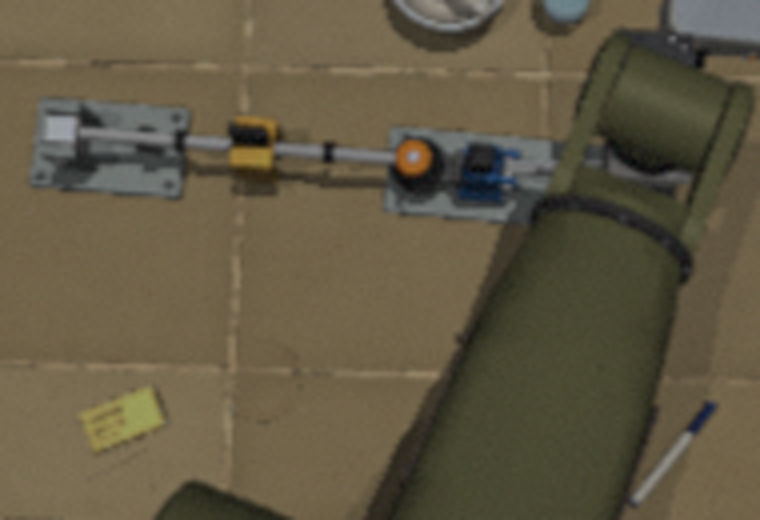

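View pics/wrist16.png

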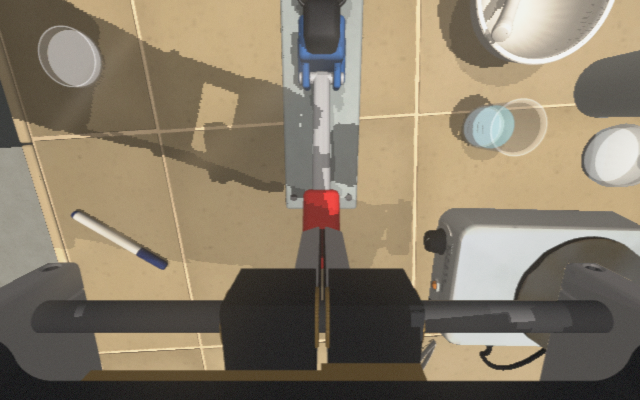

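Call:
{"name": "servo_tool", "arguments": {"moves": [[[0, 0, 0, 0.002, 0, 0.026, 1], [0, 0, 0, 0.002, 0, 0.046, 1], [0, 0, 0, -0.005, 0, 0.06, 1], [0, 0, 0, -0.011, 0, 0.073, 1], [0, 0, 0, -0.017, 0, 0.086, 1], [0, 0, 0, -0.021, 0, 0.098, 1], [0, 0, 0, -0.025, 0, 0.111, 1], [0, 0, 0, -0.0285, 0, 0.125, 1], [0, 0, 0, -0.032, 0, 0.142, 1], [0, 0, 0, -0.034, 0, 0.155, 1]]]}}

```text
time_s: 18.68
ee_pos: [0.5844, -0.2027, 0.0971]
eef_rot: [-3.141, 0.002, 1.508]
force: [-2.2, 3.3, 6.9]
grip_width: 0.0002
```

```bash
python3 plan.py .5849 -.2020 .0500 1.508
```

```text
[-0.0001, 0.0016, 0.0003] [0.0017, 0.001, 0.0942]
```

Call:
{"name": "servo_tool", "arguments": {"moves": [[[0, 0.001, 0, -0.002, 0.001, 0.02, 1], [0, 0.001, 0, -0.002, 0.001, 0.045, 1], [0, 0.001, 0, 0, 0.001, 0.069, 1], [0, 0.001, 0, 0.001, 0.001, 0.085, 1], [0, 0.001, 0, 0.002, 0.001, 0.094, 1], [0, 0.001, 0, 0.002, 0.001, 0.098, 1], [0, 0.001, 0, 0.002, 0.001, 0.1, 1], [0, 0.001, 0, 0.002, 0.001, 0.1, 1], [0, 0.001, 0, 0.002, 0.001, 0.1, 1], [0, 0.001, 0, 0.002, 0.001, 0.1, 1], [0, 0.001, 0, 0.002, 0.001, 0.1, 1], [0, 0.001, 0, 0.002, 0.001, 0.1, 1]]]}}

```text
time_s: 19.68
ee_pos: [0.5855, -0.2019, 0.0492]
eef_rot: [3.14, 0.001, 1.509]
force: [-10.1, 6.8, 25.6]
grip_width: 0.0003
```

```bash
python3 - <<'E'
from station import *
from lift import *
o=get_obs();print(o["ee_pos"],o["eef_rot"],o["force"])
d={}
for n in("wrist","top","scene"):
    c=camera(n);cv2.imwrite(f"pics/{n}17.png",c["color"][:,:,::-1]);d[n]=c
pickle.dump(d,open("c17.pkl","wb"))
print(oc(d["top"]["color"],(280,185,310,210)),get_obs()["force"])
crop(d["scene"],240,120,400,290,4,"pics/s17c.png")
crop(d["top"],190,160,380,290,4,"pics/t17c.png")
E
```

```text
[ 0.58552944 -0.20187571  0.04919554] [3.13965450e+00 1.20250866e-03 1.50864342e+00] [-10.08817348   6.8413966   25.61210995]
[291.85714286 197.73809524  42.        ] [-8.78548765  6.61523641 25.01471823]
```

View pics/s17c.png

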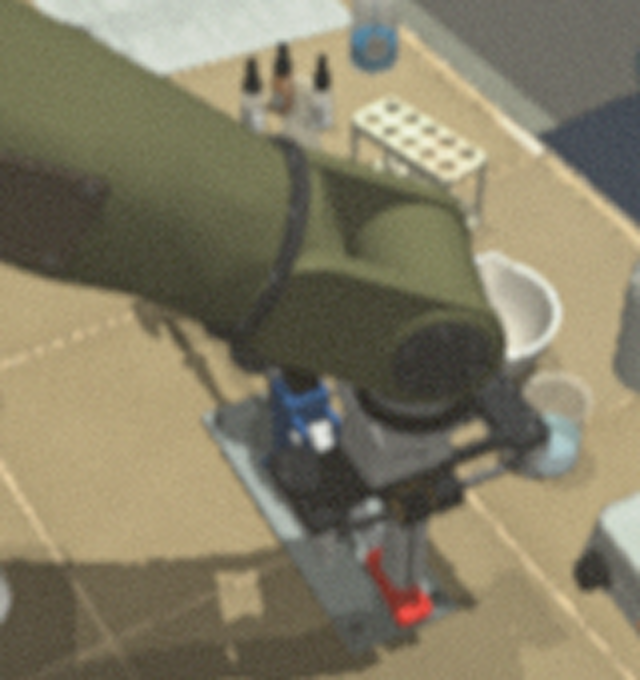

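View pics/t17c.png

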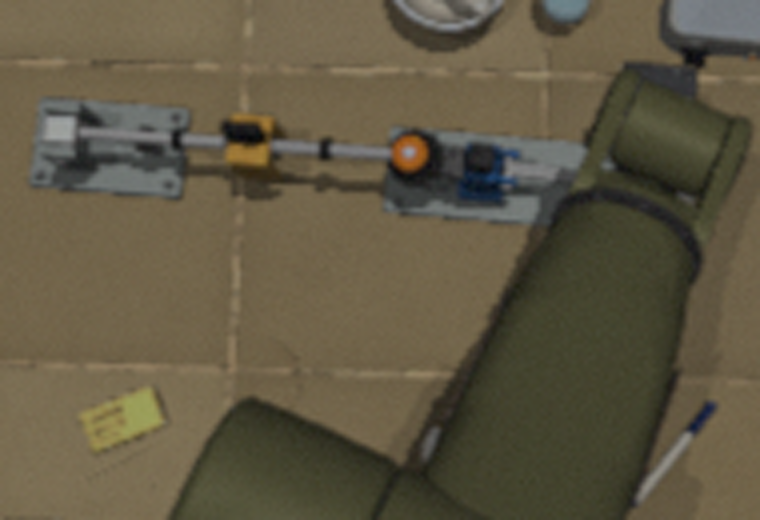

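View pics/wrist17.png

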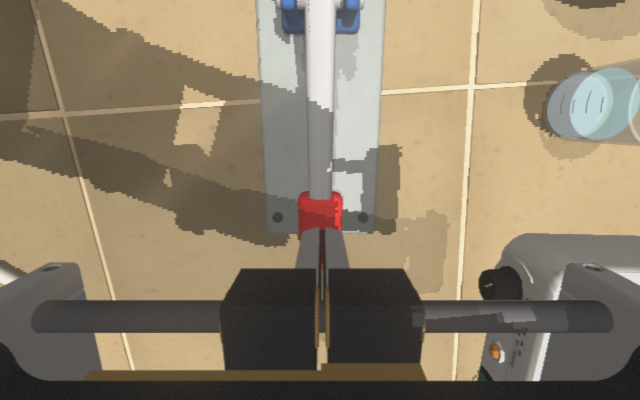

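Call:
{"name": "servo_tool", "arguments": {"moves": [[[0, 0, 0, 0, 0, -0.003, 1], [0, 0, 0, 0, 0, -0.003, 1], [0, 0, 0, 0, 0, -0.003, 1], [0, 0, 0, 0, 0, -0.001, 1], [0, 0, 0, 0, 0, 0, 1], [0, 0, 0, 0, 0, 0, 1], [0, 0, 0, 0, 0, 0, 1]]]}}

```text
time_s: 20.42
ee_pos: [0.5858, -0.2021, 0.05]
eef_rot: [3.139, 0.002, 1.509]
force: [-5.0, 3.6, 13.1]
grip_width: 0.0002
```

```bash
python3 - <<'E'
from station import *
o=get_obs();print(o["ee_pos"],o["eef_rot"],o["force"],o["moment"])
E
```

```text
[ 0.58582756 -0.20213105  0.04998668] [3.13850622e+00 1.70535641e-03 1.50873568e+00] [-5.01185874  3.6097318  13.13695014] [0.63898051 0.99242511 0.0773385 ]
```

```bash
python3 - <<'E'
from station import *
from lift import *
c=camera("top");print(oc(c["color"],(280,185,310,210)));o=get_obs();print(o["ee_pos"],o["force"])
hand_in()
E
```

```text
[292.04761905 197.69047619  42.        ]
[ 0.58580399 -0.20214806  0.04997155] [-4.9816788   3.22554311 13.68143729]
the job is handed in; nothing more can be done
```

The job is handed in at about 20 s of the 72 s allowed. The arm is still holding the jack handle down, and the jack carries the raised, loaded beam. The hand-in gave no verdict, so everything below comes from my own checks.

- **Yoke:** I hung the brass yoke near mid-rod between the collars and let go. It still looked upright in the last top view I looked at, just before hand-in.
- **Jack:** I set it down with the saddle under the lift pad and let go. The wrist camera put the saddle within about 1 mm of the pad just before I lowered it. The top views before and during the second stroke show no shift.
- **Trial stroke:** The handle went fully down and the beam lifted. The handle then came all the way back up, and the beam returned to its resting position in the image.
- **Final hold:** The fingertip height matches the handle's lower stop. The orange marker's shift in the top image fits a lift of about 0.065–0.075 rad. The hand presses with about 13 N.

**Not ideal:**
- **Overpress:** On the second stroke I first pressed to about 25 N, then eased back.
- **Sideways force:** About 6 N remained on the handle at the end; the jack had not moved in the pictures taken at 25 N.
- **Beam angle:** During the final hold I could only judge it from the top camera, because the arm blocked the scene view.

I did not push the beam with the arm, and the beaker was not touched.

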